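Ready the mouthwash dispenser

ROBOT

A 7-joint arm with a two-finger parallel gripper is mounted at the origin on the work surface. World frame = base frame: x ahead of the robot, y to its left, z up, the work surface at z = 0. Lengths are in mm, angles in rad, forces in N, time in s.
With the tool pointing down it reaches from about 400 to 875 mm from the base axis. Payload 19.3 kg.
Tool frame: the origin (TCP) lies at the very end of the fingers, on their centre line; the grasp point (between the pads) lies 19 mm behind it (grip_point_offset is the z of the grasp point in the tool frame, in mm); z points along the fingers, x is the direction in which the jaws open and shut, and the axes are right-handed (so a half turn about z gives the same grasp; the last joint's range is limited). The gripper opens to 85 mm and grips with 20 to 120 N. Pads are 22 mm wide; open, the fingers measure 114 mm over their backs; the gripper's body (76 mm by 85 mm) begins 54 mm behind the grasp point. The pads swing forward as they close: fully open they stand 13 mm farther back than shut.
Start: joints at [-1.397, 0.521, -0.036, 1.599, 0.021, 1.021, -0.113], TCP at [150.89, 606.504, 231.291] pointing down, gripper open.
Joint ranges: [-2.91, 2.91], [-0.3, 2.13], [-1.5, 1.42], [0.17, 2.43], [-1.26, 4.41], [0.16, 1.93], [-2.52, 2.52]. Speed limits (rad/s): [1.89, 1.89, 2.39, 2.39, 3.01, 3.01, 3.01].

INTERFACE

Orientations are given as a 3x3 rotation matrix whose columns are the frame's x, y, z axes.
In Python, from workcell import movep, movel, goto_joints, open_gripper, clamp, wait, inverse_kinematics, read_state, camera, PlanningError, finish_job, grip_point_offset gives the robot as it stands. Calls block until the motion is done:
- movep(position, orientation): joint-space move of the TCP to a pose.
- movel(position, frame=None, max_speed=150, guard=None): straight line of the TCP; frame=None keeps the orientation; max_speed is the mean speed in mm/s. With guard (N) it stops when the force on the tool has changed by that much, and returns True; else False.
- goto_joints(angles): joint-space move.
- open_gripper() and clamp(): open the fingers fully, or close them until they stop; the grip force is fixed at half the most.
- wait(seconds).
- inverse_kinematics(position, orientation): joint angles nearest the present ones, or None.
- read_state(): the state.
- camera(name): name is "scene" or "top" or "wrist"; returns a dict with "image" (384x512x3 uint8, blue, green, red), "range_z" (384x512 float32, mm along the optical axis (not along the pixel's ray), 0 where there is no reading), "fx", "fy", "cx", "cy" (pixels), "cam_to_world" (4x4, takes a point from camera to world coordinates). Camera axes: x right, y up, looking along -z (the intrinsics and any distortion apply to the point x, -y, -z); pixel columns grow to the right and rows downward; lengths in mm; the calibration is good to about 2 mm. A picture is of the moment at which its call begins.
A pose or a line that the arm cannot do raises PlanningError and nothing moves.
- finish_job(): hands the job in, once; it reports no verdict.
The state is a dict: "time": time; "qpos": joint angles; "qvel": joint speeds; "joint_efforts": joint torques, N m; "eef_pos": TCP position; "tool_rot": TCP orientation; "ft_force": force on the tool from outside, world axes, zero at the start; "torque": the same for the moment, N m; "finger_gap": finger opening in mm.
Only numpy, scipy, OpenCV 4.12 (cv2) and the standard library are available. Lean on these libraries where they do the work, as an engineer would, in place of code of your own. Each camera call takes 0.05 s, during which the arm holds its last target.

TASK

The mouthwash dispenser has just been refilled. Nest all the loose rinse cups, mouth up, in one stack on the glass beaker in the chrome clip, and screw the blue lid onto the tank clockwise until it is snug, without overtightening and crushing its rubber seal. Only when the lid is snug and let go, lift the clear splash flap, flip the red pump switch over to on, lower the flap again over it, and leave the other things on the ledge where they are.

Things in the scene. Friction and masses are not known exactly. Their poses are not given: they have to be found in the camera images.
- lid: blue ribbed screw lid of the tank, 66 mm across, 33 mm high, about 80 g, lying open side down; origin at the centre of its open underside, z up. Its inner face is 21 mm above the origin; bore 61 mm, short threads at the bottom of the skirt. Grip it round its upper 12 mm from above. It goes on the neck upright at any heading and screws down clockwise seen from above, in several grips.
- neck (a point): centre of the top of the orange rubber seal on the tank's threaded neck (48 mm across, threads 58 mm), about 201 mm above the ledge. Three-start thread, 21 mm per turn (3.3 mm per rad), radial play 1.5 mm; it holds when let go. The lid first rests on the thread with its origin 4 to 11 mm below this point, then needs up to one turn and touches the seal at 21 mm below; tank shoulder 28 mm below.
- seal (a joint): squeeze of the rubber seal by the lid (m): 0 free, stop 0.0035, spring 16 N per mm. The torque to turn the lid is near zero as it runs down, then 0.25 to 0.4 N m at 1 mm, 0.5 to 0.75 at 2 mm, over 0.7 at 2.8 mm; feel it in small slow steps. Snug is 0.8 to 2.7 mm, 0.25 to 0.8 rad past first touch; over 2.8 mm the seal is crushed. Pushing down on the lid squeezes it too.
- dispenser: mouthwash dispenser, fixed, 150 mm deep (x), 300 mm wide (y); origin under its centre, x away from the robot, y to the left. Left (y +85 mm): spout, drip tray and teal tank (110 mm across, 173 mm high, neck above). Right (y -85 mm): white pump housing 130 x 125 mm, deck 100 mm high, with the switch under the clear flap.
- flap (a joint): clear splash flap over the switch, a hood 90 x 64 x 34 mm hinged along its far edge; 0 is down (shut), grows as its front is lifted, 1.75 rad is its stop (tipped back past upright). A stiff hinge (0.06 N m): it stays where it is left.
- flap_lip (a point): centre of the blue thumb lip at the front of the flap: 30 mm long (away from the hinge), 22 mm wide (across, along the dispenser's y), 10 mm thick; with the flap down it is 35 mm above the deck and points to the robot; free all round, and can be pinched across its 22 mm from above in any flap position.
- flap_hinge (a point): middle of the flap's hinge axis, which runs along the dispenser's y, at the far edge of the deck; the lip circles it at a radius of 111 mm.
- pump_switch (a joint): toggle switch in the middle of the deck, its pivot 102 mm above the ledge, 44 mm nearer the robot than the hinge; 0 is off, leaning 0.35 rad to the dispenser's left (+y); 0.70 is on, leaning as much to the right (-y). Stiff (about 1.2 N at its tip), stays where it is left. Push it sideways low on its stem, finger tips within 12 mm of the deck: its round tip slips under a finger.
- switch_tip (a point): tip of the red toggle, 28 mm from its pivot (about 128 mm above the ledge), 10 mm thick.
- tumbler_clip: chrome tumbler clip on a round foot 90 mm across, fixed, holding a clear glass beaker of the same shape as the rinse cups; origin at the centre of the foot's underside, on the beaker's axis.
- beaker_rim (a point): centre of the beaker's mouth, 78 mm above the ledge, z up.
- cup0: light blue rinse cup, loose, mouth up (absent in some starts); 70 mm high, about 60 g; upper 28 mm a collar 66 mm across, below it a cone from 55 to a weighted 42 mm foot; mouth 58 mm; origin at the centre of its foot. Nested, its foot lies 42 mm below the rim it sits on, so each cup adds 28 mm. Grip it round the collar from above, finger tips at most 25 mm below its rim.
- cup1: salmon pink rinse cup, loose, mouth up (absent in some starts); 70 mm high, about 60 g; upper 28 mm a collar 66 mm across, below it a cone from 55 to a weighted 42 mm foot; mouth 58 mm; origin at the centre of its foot. Nested, its foot lies 42 mm below the rim it sits on, so each cup adds 28 mm. Grip it round the collar from above, finger tips at most 25 mm below its rim.
- cup2: green rinse cup, loose, mouth up (absent in some starts); 70 mm high, about 60 g; upper 28 mm a collar 66 mm across, below it a cone from 55 to a weighted 42 mm foot; mouth 58 mm; origin at the centre of its foot. Nested, its foot lies 42 mm below the rim it sits on, so each cup adds 28 mm. Grip it round the collar from above, finger tips at most 25 mm below its rim.
- cup3: yellow rinse cup, loose, mouth up (absent in some starts); 70 mm high, about 60 g; upper 28 mm a collar 66 mm across, below it a cone from 55 to a weighted 42 mm foot; mouth 58 mm; origin at the centre of its foot. Nested, its foot lies 42 mm below the rim it sits on, so each cup adds 28 mm. Grip it round the collar from above, finger tips at most 25 mm below its rim.
- soap_dish: bystander, loose: white soap dish with soap, 120 x 85 x 38 mm; origin at the centre of its underside.
- denture_box: bystander, loose: clear denture box with a basket, 104 x 94 x 57 mm; origin at the centre of its underside.
- pill_case: bystander, loose: grey pill case, 55 x 150 x 24 mm, long side along its y; origin at the centre of its underside.
- toothbrush: bystander, loose: bamboo toothbrush, 200 mm long, lying along its x; origin at the centre of its underside.
- refill_bottle: bystander, loose: teal refill bottle, 72 mm across, 190 mm high; origin at the centre of its underside.
- nail_brush: bystander, loose: wooden nail brush, 95 x 42 x 30 mm; origin at the centre of its underside.
Not all that is in view belongs to the job. What is shaped like the tumbler_clip but orange or purple is not meant.

How it is judged (in metres and radians):
On the way, in this order (a step that is already met when the one before it is completed fails the run):
1. the lid sits level on the neck, screwed down snug (seal squeezed at least 0.8 mm), and is let go (horizontal distance between lid and neck below 0.005 m and angle between lid's own z axis and vertical below 0.06 rad and value of joint seal above 0.0008 m and contact force between the fingers and lid below 0.1 N), for 0.3 s.
2. the splash flap is lifted well up (value of joint flap above 1.15 rad), for 0.1 s.
3. the pump switch is flipped on while the flap is up (value of joint pump_switch above 0.55 rad and value of joint flap above 0.9 rad), for 0.1 s.
4. the flap is lowered over the switch, which stays on (value of joint flap below 0.1 rad and value of joint pump_switch above 0.5 rad), for 0.2 s.
At the end, for the whole second after the job is handed in: Each cup present upright, at rest, nested on the beaker: within 7 mm of its axis, 0.12 rad, 5 mm of full depth. Lid level on the neck, seal squeezed over 0.6 mm (never over 2.8 mm). Switch on (over 0.5 rad), flap down (under 0.1 rad) (all of step 4 and horizontal distance between each of cup0, cup1, cup2, cup3 and beaker_rim below 0.007 m and angle between each of cup0, cup1, cup2, cup3's own z axis and vertical below 0.12 rad and linear speed of each of cup0, cup1, cup2, cup3 below 0.02 m/s and (z of cup0 in the frame of beaker_rim between -0.047 and -0.037 m or z of cup0 in the frame of beaker_rim between -0.019 and -0.009 m or z of cup0 in the frame of beaker_rim between 0.009 and 0.019 m or z of cup0 in the frame of beaker_rim between 0.037 and 0.047 m) and (z of cup1 in the frame of beaker_rim between -0.047 and -0.037 m or z of cup1 in the frame of beaker_rim between -0.019 and -0.009 m or z of cup1 in the frame of beaker_rim between 0.009 and 0.019 m or z of cup1 in the frame of beaker_rim between 0.037 and 0.047 m) and (z of cup2 in the frame of beaker_rim between -0.047 and -0.037 m or z of cup2 in the frame of beaker_rim between -0.019 and -0.009 m or z of cup2 in the frame of beaker_rim between 0.009 and 0.019 m or z of cup2 in the frame of beaker_rim between 0.037 and 0.047 m) and (z of cup3 in the frame of beaker_rim between -0.047 and -0.037 m or z of cup3 in the frame of beaker_rim between -0.019 and -0.009 m or z of cup3 in the frame of beaker_rim between 0.009 and 0.019 m or z of cup3 in the frame of beaker_rim between 0.037 and 0.047 m) and horizontal distance between lid and neck below 0.005 m and angle between lid's own z axis and vertical below 0.06 rad and value of joint seal above 0.0006 m); the robot touches nothing.
It fails at once if the lid is overtightened or pressed so hard that its seal is crushed (over 2.8 mm) (value of joint seal above 0.0028 m).
It fails at once if one of the other things on the ledge (soap dish, denture box, pill case, toothbrush, refill bottle, nail brush) is shoved more than 4 cm (distance of any of soap_dish, denture_box, pill_case, toothbrush, refill_bottle, nail_brush from where it was at the start of the episode above 0.04 m).
Of cup0, cup1, cup2, cup3 only 2 to 3 are there at a start; the rules pass over those that are not, and their reading is None.
At some moment in a run one of cup0, cup1, cup2, cup3, lid may be knocked a few centimetres aside while the robot is not near it.
It also fails if it takes over 210 s, if anything falls off the work surface, if the arm or the gripper's body presses on something with over 40 N, if the wrist force passes 120 N, or if a joint passes its speed limit or range.

## Working session

There is one attempt and no reset: what is moved stays moved. The work goes in short steps, each a Python script; the robot and the scene stay as the last script left them, time stands still between calls to the robot, and variables do not carry over. Pictures are saved under pics/ and viewed, and the job is handed in when it is done.

```bash
ls; mkdir -p pics; cat > h.py <<'E'
import numpy as np, cv2
from workcell import *
def snap(name,fn):
    c=camera(name); cv2.imwrite('pics/'+fn+'.png',c['image']); np.savez('pics/'+fn+'.npz',**{k:np.array(v) for k,v in c.items()}); return c
def load(fn): return dict(np.load('pics/'+fn+'.npz'))
def pts(c):
    z=c['range_z']; h,w=z.shape; v,u=np.mgrid[0:h,0:w]
    x=(u-c['cx'])/c['fx']*z; y=-(v-c['cy'])/c['fy']*z
    P=np.stack([x,y,-z,np.ones_like(z)],-1)@np.array(c['cam_to_world']).T
    P=P[...,:3]; P[z<=0]=np.nan; return P
E
python3 - <<'E'
from h import *
for n in ['scene','top','wrist']:
    c=snap(n,n+'0'); print(n,c['fx'],c['fy'],c['cx'],c['cy'],np.round(c['cam_to_world'],3).tolist(),[k for k in c])
s=read_state(); print(s['time'],s['eef_pos'],s['tool_rot'],s['finger_gap'],grip_point_offset)
E
```

```text
pics
scene 391.79455775805934 391.79455775805934 256.07314861462925 195.73378199627794 [[-0.769, -0.354, 0.531, 1293.895], [0.639, -0.413, 0.649, 916.18], [-0.01, 0.839, 0.544, 974.692], [0.0, 0.0, 0.0, 1.0]] ['image', 'range_z', 'fx', 'fy', 'cx', 'cy', 'cam_to_world']
top 429.9801957979734 429.9801957979734 258.52489977367964 190.58320588773427 [[0.012, 0.988, -0.153, 282.126], [-1.0, 0.011, -0.004, -68.09], [-0.002, 0.153, 0.988, 1447.093], [0.0, 0.0, 0.0, 1.0]] ['image', 'range_z', 'fx', 'fy', 'cx', 'cy', 'cam_to_world']
wrist 275.2259599994265 275.2259599994265 255.2022798074675 192.97614225755777 [[0.243, -0.923, -0.3, 73.653], [0.97, 0.231, 0.074, 625.691], [0.001, -0.309, 0.951, 373.052], [0.0, 0.0, 0.0, 1.0]] ['image', 'range_z', 'fx', 'fy', 'cx', 'cy', 'cam_to_world']
0.15 [150.82057078 606.2724262  230.8880344 ] [[ 2.41414655e-01  9.70422041e-01 -1.63558826e-04]
 [ 9.70421702e-01 -2.41414707e-01 -8.12515637e-04]
 [-8.27968589e-04  3.74321476e-05 -9.99999657e-01]] 85.38715300111008 -18.700000000000003
```

View pics/scene0.png

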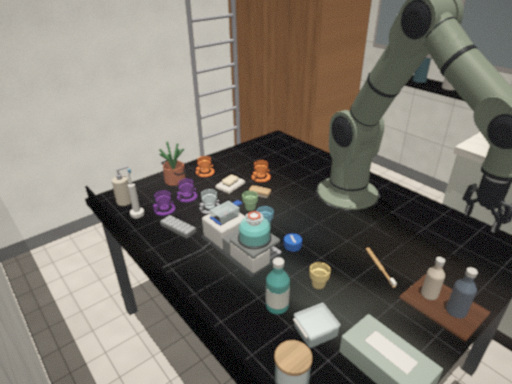

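View pics/top0.png

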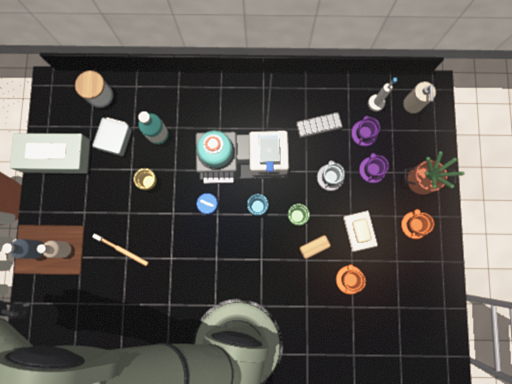

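View pics/wrist0.png

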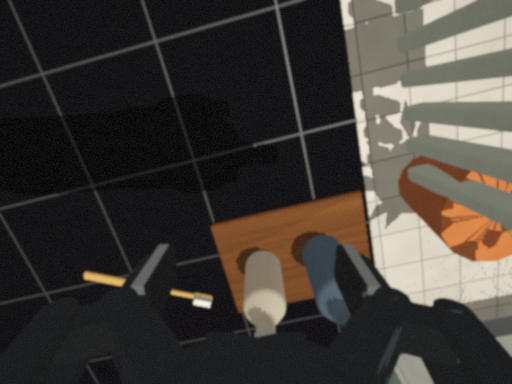

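The top view shows the lid (207,203), the cups in blue (257,204), green (298,214) and yellow (145,179), the clip with glass beaker (331,176), the tank neck (213,145) and the flap lip (270,165). Next I locate them.

```bash
python3 - <<'E'
from h import *
c=load('top0'); P=pts(c); 
im=c['image']
cv2.imwrite('pics/topcrop.png',cv2.resize(im[90:250,120:360],None,fx=3.3,fy=3.3,interpolation=cv2.INTER_CUBIC))
np.set_printoptions(precision=1,suppress=True)
for n,(u,v) in dict(lid=(207,203),blue=(257,204),green=(298,214),yel=(145,179),clip=(331,176),neck=(213,145),lip=(270,166),deck=(255,160),led=(230,230)).items():
    print(n,P[v,u], c['range_z'][v,u])
    lo=P[v-14:v+15,u-14:u+15].reshape(-1,3)
    print('   zmax pct',np.nanpercentile(lo[:,2],[5,50,90,97]))
E
```

```text
lid [457.9 107.7  31. ] 1426.9688
   zmax pct [-4.7  2.7 34.3 36.6]
blue [459.7 -58.1   4.7] 1452.5854
   zmax pct [-4.7  2.4 50.7 69.5]
green [ 427.5 -196.6    4.1] 1447.7311
   zmax pct [-4.9  2.4 54.8 70. ]
yel [540.7 324.    7.8] 1463.296
   zmax pct [-4.   3.  61.1 69.7]
clip [ 557.8 -308.5    9.8] 1461.6584
   zmax pct [-3.7  8.3 65.3 77.4]
neck [612.4  74.4 196.7] 1286.7804
   zmax pct [100.4 170.9 199.5 202.2]
lip [562.  -97.9 141.3] 1333.0941
   zmax pct [  0.4  99.1 140.7 142.9]
deck [590.4 -50.6  97.8] 1380.6096
   zmax pct [ 12.9  97.  140.2 142.2]
led [371.6  31.8  -4.6] 1448.677
   zmax pct [-5.7 -0.3  3.4  5.3]
```

View pics/topcrop.png

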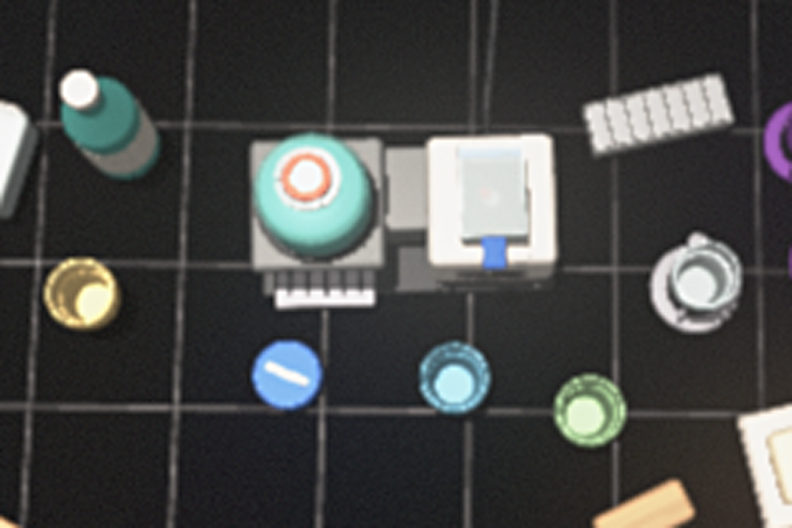

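```bash
cat >> h.py <<'E'
def R(a):
    # tool down, tool y axis (camera looks along it) at heading a from world x
    y=np.array([np.cos(a),np.sin(a),0]); z=np.array([0,0,-1.]); x=np.cross(y,z)
    return np.stack([x,y,z],1)
np.set_printoptions(precision=2,suppress=True)
E
python3 - <<'E'
from h import *
print(read_state()['qpos'])
for n,p in dict(lid=(458,108,200),blue=(460,-58,200),green=(427,-197,200),yel=(540,324,200),clip=(558,-308,250),neck=(612,75,205),lip=(562,-98,150),view=(450,0,330)).items():
    print(n)
    for a in np.arange(-3.14,3.15,0.785):
        q=inverse_kinematics(p,R(a)); print('  %.2f'%a,q)
E
```

```text
[-1.4   0.52 -0.04  1.6   0.02  1.02 -0.11]
lid
  -3.14 [-0.96  0.43  0.8   2.05 -0.42  0.82 -1.49]
  -2.35 [-0.83  0.38  0.6   2.05 -0.29  0.8  -0.83]
  -1.57 [-0.73  0.35  0.48  2.05 -0.22  0.79 -0.12]
  -0.78 [-0.63  0.34  0.34  2.04 -0.16  0.79  0.59]
  0.00 [-0.51  0.33  0.19  2.03 -0.08  0.79  1.3 ]
  0.79 [-0.37  0.32  0.02  2.03 -0.01  0.79  2.01]
  1.57 [ 0.56  0.61 -1.27  1.99  0.68  1.06  2.12]
  2.36 [-1.19  0.66  1.23  2.06 -0.77  0.99 -1.9 ]
  3.14 [-0.97  0.43  0.8   2.05 -0.42  0.82 -1.49]
blue
  -3.14 [-0.83  0.63  1.22  2.08 -0.74  0.96 -0.78]
  -2.35 [-0.67  0.45  0.89  2.07 -0.47  0.83 -0.29]
  -1.57 [-0.55  0.39  0.71  2.07 -0.35  0.8   0.37]
  -0.78 [-0.46  0.36  0.58  2.06 -0.27  0.79  1.07]
  0.00 [-0.36  0.34  0.45  2.06 -0.21  0.79  1.79]
  0.79 [-0.24  0.32  0.29  2.06 -0.13  0.78  2.49]
  1.57 [-0.84  0.65  1.24  2.08 -0.76  0.98 -2.33]
  2.36 [-0.84  0.65  1.24  2.08 -0.76  0.98 -1.55]
  3.14 [-0.83  0.64  1.22  2.08 -0.75  0.96 -0.78]
green
  -3.14 [-0.26  0.41  0.75  2.05 -0.38  0.82 -0.86]
  -2.35 [-0.19  0.38  0.64  2.05 -0.31  0.8  -0.15]
  -1.57 [-0
[... 1946 characters left out ...]
.38  0.8   1.2 ]
  0.00 [-0.15  0.56  0.3   1.83 -0.23  0.78  1.85]
  0.79 [-0.02  0.54  0.12  1.83 -0.09  0.78  2.5 ]
  1.57 [-0.64  0.95  1.22  1.86 -1.01  1.13 -2.17]
  2.36 [-0.64  0.95  1.22  1.86 -1.01  1.13 -1.38]
  3.14 [-0.44  0.67  0.77  1.85 -0.6   0.87 -0.95]
view
  -3.14 [-0.98  0.2   1.    1.93 -0.19  1.11 -1.47]
  -2.35 [-0.85  0.17  0.84  1.93 -0.14  1.1  -0.75]
  -1.57 [-0.75  0.15  0.71  1.93 -0.11  1.1   0.  ]
  -0.78 [-0.67  0.14  0.61  1.92 -0.09  1.1   0.77]
  0.00 [-0.62  0.14  0.55  1.92 -0.08  1.1   1.54]
  0.79 [-0.51  0.13  0.43  1.92 -0.06  1.1   2.3 ]
  1.57 None
  2.36 [-1.13  0.3   1.26  1.94 -0.32  1.13 -2.1 ]
  3.14 [-0.98  0.2   1.    1.93 -0.19  1.11 -1.47]
```

```bash
python3 - <<'E'
from h import *
movep((430,0,330),R(0)); print(read_state()['time'],read_state()['qpos'])
snap('wrist','w1')
E
```

```text
2.55 [-0.65  0.1   0.55  1.96 -0.06  1.1   1.5 ]
```

View pics/w1.png

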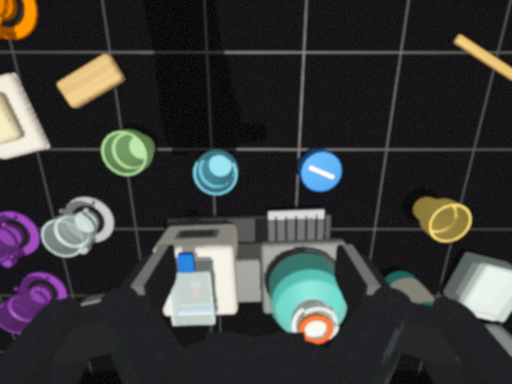

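The wrist view (up in the image is towards the robot) shows the green cup at (127,152), blue (215,172), lid (321,171), yellow (441,218), beaker (70,230), flap lip (186,262) and neck seal (315,328).

```bash
cat >> h.py <<'E'
from scipy.optimize import least_squares
def ringfit(c,u,v,zlo,zhi,r0,win=40,rad=None,verbose=True):
    """points in z-band near pixel, fit circle center w/ annulus"""
    P=pts(c); h,w=P.shape[:2]
    q=P[max(0,v-win):v+win,max(0,u-win):u+win].reshape(-1,3); q=q[(q[:,2]>zlo)&(q[:,2]<zhi)]
    c0=np.median(q[:,:2],0)
    if rad:
        for _ in range(5):
            q=q[np.hypot(*(q[:,:2]-c0).T)<rad]; c0=(np.percentile(q[:,:2],2,0)+np.percentile(q[:,:2],98,0))/2
    f=lambda p:np.hypot(q[:,0]-p[0],q[:,1]-p[1])-p[2]
    s=least_squares(f,[*c0,r0],loss='soft_l1',f_scale=1.)
    hull=cv2.minEnclosingCircle(q[:,:2].astype(np.float32))
    if verbose: print('ring',s.x,'n',len(q),'zmean %.1f'%q[:,2].mean(),'ext',c0,'encl',np.array(hull[0]),'%.1f'%hull[1])
    return s.x,q
E
python3 - <<'E'
from h import *
c=load('w1'); P=pts(c)
im=c['image'];print(im[171,321],im[172,215])
for n,(u,v,a,b,r) in dict(green=(127,152,64,76,31),blue=(215,172,64,76,31),lid=(321,171,27,40,20),yel=(441,218,64,76,31),beaker=(70,230,72,84,31),neck=(315,328,190,207,20)).items():
    print(n); ringfit(c,u,v,a,b,r)
b=load('top0')
print('TOP')
for n,(u,v,a,bb,r) in dict(lid=(207,203,27,40,20),blue=(257,204,62,78,31),green=(298,214,62,78,31),yel=(145,179,62,78,31),clip=(331,176,70,86,31),neck=(213,145,192,210,20)).items():
    print(n); ringfit(b,u,v,a,bb,r,20)
E
```

```text
[254 255 253] [240 226 154]
green
ring [ 419.33 -190.6    31.21] n 394 zmean 68.0 ext [ 418.36 -194.11] encl [ 419.46 -191.36] 33.3
blue
ring [449.83 -58.61  31.08] n 313 zmean 68.6 ext [450.16 -60.6 ] encl [450.22 -58.79] 32.9
lid
ring [455.49 109.1   23.45] n 1253 zmean 32.6 ext [455.32 109.02] encl [455.95 108.89] 33.6
yel
ring [530.66 310.91  31.2 ] n 423 zmean 68.3 ext [530.1  314.16] encl [531.67 311.2 ] 33.7
beaker
ring [ 553.18 -304.94   31.24] n 377 zmean 75.5 ext [ 552.48 -306.65] encl [ 553.42 -305.58] 33.3
neck
ring [611.72  75.87  18.74] n 1237 zmean 197.0 ext [610.14  76.78] encl [616.38  76.12] 29.6
TOP
lid
ring [458.01 109.69  23.46] n 298 zmean 32.7 ext [457.58 109.33] encl [458.21 108.79] 33.6
blue
ring [452.06 -59.4   31.23] n 66 zmean 68.7 ext [455.14 -58.54] encl [452.52 -59.13] 33.0
green
ring [ 421.29 -191.78   31.08] n 70 zmean 68.8 ext [ 424.32 -192.66] encl [ 421.69 -191.8 ] 33.0
yel
ring [532.71 311.1   31.16] n 81 zmean 68.3 ext [533.18 312.34] encl [533.42 311.13] 34.0
clip
ring [ 555.6  -305.75   31.12] n 69 zmean 76.3 ext [ 561.25 -307.92] encl [ 555.96 -306.34] 33.6
neck
ring [616.3   75.6   18.98] n 247 zmean 197.9 ext [617.35  76.54] encl [617.85  76.4 ] 29.6
```

```bash
python3 - <<'E'
from h import *
c=load('w1'); P=pts(c)
q=P.reshape(-1,3); m=(q[:,2]>250)&(np.abs(q[:,1])<70); t=q[m]; print(len(t)); 
print(np.percentile(t[:,2],[0,1,5,20,50])); print(t[np.argsort(t[:,2])[:12]])
E
```

```text
35331
[342.   349.23 362.58 393.39 406.32]
[[424.96  44.04 342.  ]
 [430.82 -41.78 342.16]
 [424.57 -41.67 342.46]
 [431.21 -41.72 342.52]
 [425.11 -41.69 342.56]
 [432.54  44.02 342.59]
 [425.65 -41.71 342.67]
 [437.47  43.88 342.71]
 [425.15  43.86 342.71]
 [436.64 -41.59 342.78]
 [426.76 -41.77 342.82]
 [426.09 -41.68 342.93]]
```

```bash
cat >> h.py <<'E'
A=-0.785
BK=np.array([553.2,-305.0])
def st(): s=read_state(); return 't %.1f gap %.1f pos %s F %s'%(s['time'],s['finger_gap'],np.array(s['eef_pos']),np.array(s['ft_force']))
def pick(xy,a=A):
    movep((*xy,150),R(a)); movel((*xy,44),max_speed=200); clamp(); print('pick',st())
    movel((*xy,210),max_speed=250)
def place(n,a=A):
    z=80+28*n
    movep((*BK,z+75),R(a)); movel((*BK,z+30),max_speed=250)
    g=movel((*BK,z-3),max_speed=50,guard=8); print('place',g,st())
E
python3 - <<'E'
from h import *
open_gripper()
pick((449.8,-58.6)); place(0); snap('wrist','p1')
E
```

```text
pick t 4.6 gap 65.2 pos [450.63 -58.63  45.7 ] F [-5.2  -1.54 27.79]
place True t 7.4 gap 64.8 pos [ 552.97 -305.03   81.59] F [-1.16 -0.02  5.94]
```

View pics/p1.png

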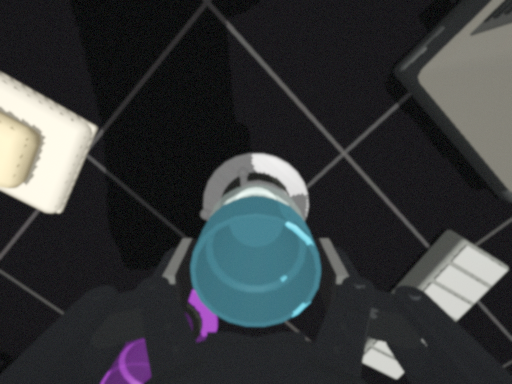

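The blue cup sits over the beaker at (256,260), and contact came at the nested height. Releasing and checking, then green.

```bash
python3 - <<'E'
from h import *
open_gripper(); print(st()); movel((*BK,190),max_speed=250)
c=snap('wrist','p2')
for (a,b) in ((94,112),(70,84)): ringfit(c,255,250,a,b,31,90)
E
```

```text
t 7.8 gap 85.5 pos [ 552.92 -304.58   81.5 ] F [-0.45  0.89  0.49]
ring [ 553.2  -304.39   30.93] n 1279 zmean 102.7 ext [ 556.65 -308.06] encl [ 553.87 -305.  ] 32.9
ring [ 621.46 -368.85   79.8 ] n 1842 zmean 76.9 ext [ 577.98 -331.86] encl [ 604.07 -370.07] 114.6
```

View pics/p2.png

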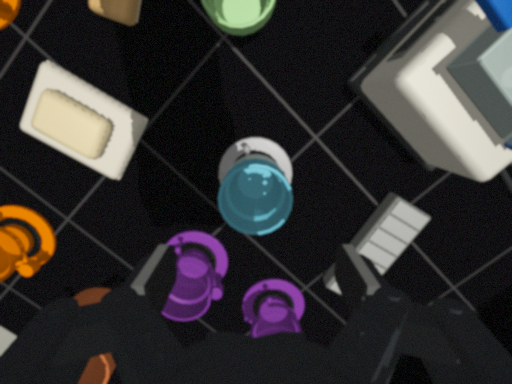

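The blue cup is nested, with its rim centre within 1 mm of the axis. Next is green, then yellow, each with a re-measure at hover.

```bash
cat >> h.py <<'E'
def hover(xy,name,a=A,z=200):
    movep((*xy,z),R(a)); c=snap('wrist',name)
    s,_=ringfit(c,255,230,62,76,31,110,rad=60); return s[:2],s[2]
E
python3 - <<'E'
from h import *
p,r=hover((419.3,-190.6),'g1')
if abs(r-31)<1.5 and np.hypot(*(p-(419.3,-190.6)))<40:
    pick(p); place(1); open_gripper(); movel((*BK,215),max_speed=250)
    c=snap('wrist','g2'); ringfit(c,255,250,122,140,31,90)
E
```

```text
ring [ 419.98 -191.21   30.82] n 488 zmean 67.9 ext [ 422.26 -193.26] encl [ 420.58 -191.73] 32.8
pick t 10.6 gap 65.0 pos [ 420.84 -191.75   45.71] F [-5.71 -0.51 24.97]
place True t 13.0 gap 65.2 pos [ 552.98 -305.07  109.49] F [0.06 0.53 3.32]
ring [ 552.55 -303.74   30.93] n 1313 zmean 130.7 ext [ 556.37 -307.88] encl [ 552.92 -304.64] 33.2
```

View pics/g2.png

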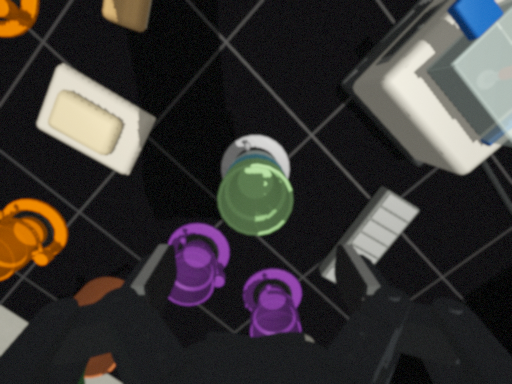

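```bash
python3 - <<'E'
from h import *
movel((*BK,300),max_speed=300)
movep((500,250,300),R(A)); c=snap('wrist','y0'); P=pts(c).reshape(-1,3)
ringfit(c,256,230,62,76,31,150)
m=(P[:,2]>150)&(P[:,2]<200)&(P[:,0]>500); print(len(P[m]),np.percentile(P[m],[2,50,98],axis=0))
E
```

```text
ring [544.44 144.99 179.65] n 1150 zmean 68.9 ext [598.08 281.66] encl [694.6  175.66] 245.6
3890 [[564.91  49.52 151.07]
 [603.69 114.52 167.19]
 [708.53 302.88 189.95]]
```

View pics/y0.png

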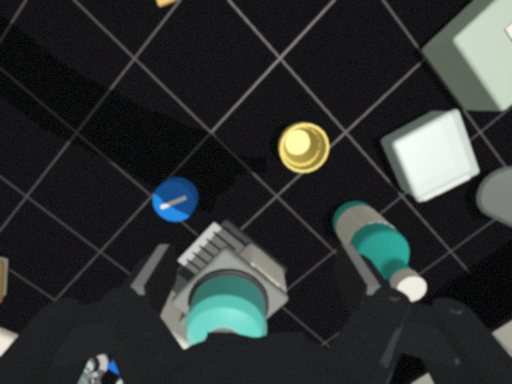

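```bash
python3 - <<'E'
from h import *
c=load('y0'); P=pts(c).reshape(-1,3)
m=(P[:,2]>150)&(P[:,2]<200)&(P[:,1]>220); print(np.percentile(P[m],[2,50,98],axis=0))
s,_=ringfit(c,303,147,62,76,31,35)
p=s[:2]; movep((*p,220),R(A)); c=snap('wrist','y1'); s,_=ringfit(c,255,230,62,76,31,110,rad=60)
E
```

```text
[[684.08 277.29 151.3 ]
 [689.85 291.78 184.93]
 [712.73 304.65 190.32]]
ring [530.78 312.35  31.01] n 429 zmean 68.3 ext [535.36 314.05] encl [531.35 312.36] 32.9
ring [531.04 312.61  30.82] n 425 zmean 67.9 ext [534.11 311.2 ] encl [531.47 312.04] 32.8
```

View pics/y1.png

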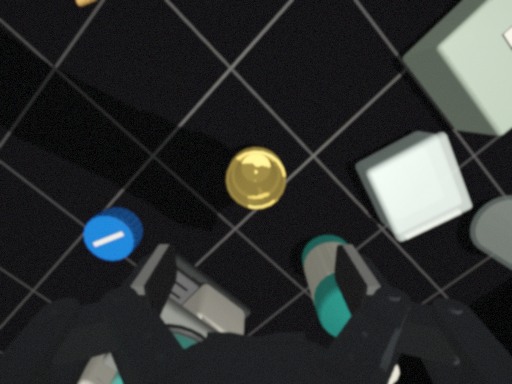

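```bash
python3 - <<'E'
from h import *
p=np.array((531.04,312.61))
movel((*p,44),max_speed=200); clamp(); print('pick',st()); movel((*p,320),max_speed=300)
movep((440,0,320),R(A)); movep((*BK,290),R(A)); movel((*BK,175),max_speed=250)
g=movel((*BK,133),max_speed=50,guard=8); print('place',g,st()); open_gripper(); movel((*BK,240),max_speed=250)
c=snap('wrist','y2'); ringfit(c,255,250,150,170,31,90)
print(st())
E
```

```text
pick t 18.4 gap 63.5 pos [531.62 312.74  45.52] F [-4.26 -4.37 15.34]
place True t 23.3 gap 63.9 pos [ 553.15 -305.14  137.1 ] F [-0.27 -0.26  6.3 ]
ring [ 552.75 -304.07   30.93] n 1336 zmean 158.8 ext [ 556.82 -307.85] encl [ 553.5  -304.62] 33.0
t 24.2 gap 85.6 pos [ 553.07 -304.64  239.58] F [ 0.99  0.04 -0.26]
```

View pics/y2.png

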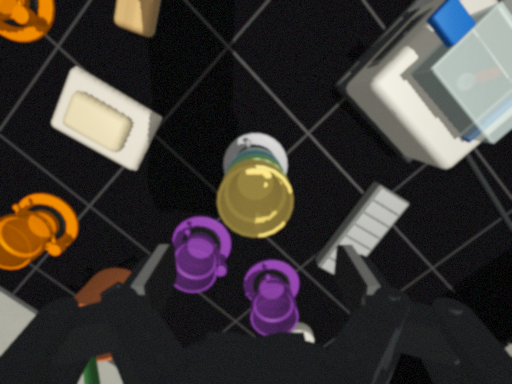

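All three cups are stacked. Now I measure the neck from two opposite headings to cancel camera bias, then the lid.

```bash
cat >> h.py <<'E'
def raycast(c,u,v,z):
    M=np.array(c['cam_to_world']); d=M[:3,:3]@np.array([(u-c['cx'])/c['fx'],-(v-c['cy'])/c['fy'],-1.]); o=M[:3,3]
    return o+d*(z-o[2])/d[2]
def hsv(c): return cv2.cvtColor(c['image'],cv2.COLOR_BGR2HSV)
E
python3 - <<'E'
from h import *
movep((553,-305,300),R(A)); 
for i,a in enumerate((0.75,-2.39)):
    movep((613,76,310),R(a)); c=snap('wrist','n%d'%i); H=hsv(c); P=pts(c)
    m=(((H[...,0]<16)|(H[...,0]>174))&(H[...,1]>130)&(H[...,2]>90)&(np.hypot(P[...,0]-613,P[...,1]-76)<45)).astype(np.uint8)
    vs,us=np.nonzero(m); X=np.array([raycast(c,u,v,201) for u,v in zip(us,vs)])
    zz=P[vs,us,2]; f=lambda p:np.hypot(X[:,0]-p[0],X[:,1]-p[1])-p[2]
    s=least_squares(f,[613,76,18],loss='soft_l1'); print(len(us),s.x,'z',np.nanmedian(zz),'encl',cv2.minEnclosingCircle(X[:,:2].astype(np.float32)),us.mean(),vs.mean())
    ringfit(c,int(us.mean()),int(vs.mean()),192,207,20,60)
print(st())
E
```

```text
671 [616.36  75.84  18.11] z 200.5037940836705 encl ((616.0263061523438, 75.5659408569336), 21.00104331970215) 252.6199701937407 191.7898658718331
ring [614.62  74.53  18.55] n 2239 zmean 197.7 ext [616.    74.87] encl [616.52  76.36] 29.3
701 [617.26  76.82  18.26] z 200.29749910473785 encl ((617.3248901367188, 76.84544372558594), 20.995790481567383) 258.5064194008559 186.12981455064195
ring [619.06  78.29  18.41] n 2262 zmean 197.6 ext [619.83  77.97] encl [617.2   76.47] 29.3
t 28.5 gap 85.6 pos [613.    75.87 310.02] F [-0.2   0.06 -0.02]
```

View pics/n0.png

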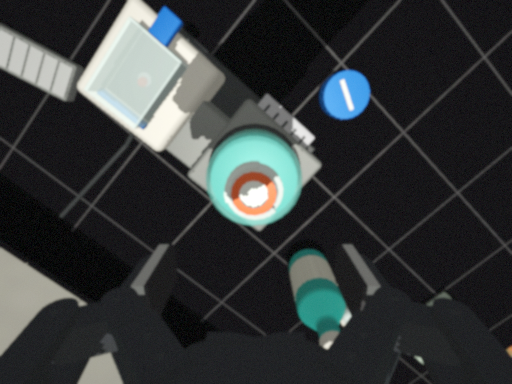

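View pics/n1.png

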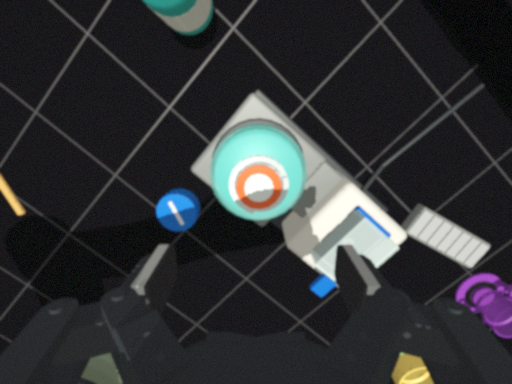

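Neck at (616.8, 76.3), z 201, with the two views agreeing to about 1 mm. Now the lid.

```bash
python3 - <<'E'
from h import *
L=[]
movep((500,100,310),R(-2.39))
for i,a in enumerate((-2.39,0.75)):
    movep((456,109,180),R(a)); c=snap('wrist','l%d'%i); H=hsv(c); P=pts(c)
    m=((H[...,0]>95)&(H[...,0]<125)&(H[...,1]>110)&(H[...,2]>60)&(np.hypot(P[...,0]-456,P[...,1]-109)<60)&(P[...,2]>29)).astype(np.uint8)
    vs,us=np.nonzero(m); X=np.array([raycast(c,u,v,33) for u,v in zip(us,vs)]).astype(np.float32)
    e=cv2.minEnclosingCircle(X[:,:2]); h=cv2.convexHull(X[:,:2])[:,0]; f=lambda p:np.hypot(h[:,0]-p[0],h[:,1]-p[1])-p[2]
    s=least_squares(f,[456,109,32],loss='soft_l1').x; print(len(us),e,s,np.median(P[vs,us,2])); L.append(s[:2])
p=np.mean(L,0); print('lid',p)
E
```

```text
Traceback (most recent call last):
cv2.error: OpenCV(4.12.0) /io/opencv/modules/imgproc/src/shapedescr.cpp:201: error: (-215:Assertion failed) count >= 0 && (depth == CV_32F || depth == CV_32S) in function 'minEnclosingCircle'
```

View pics/l0.png

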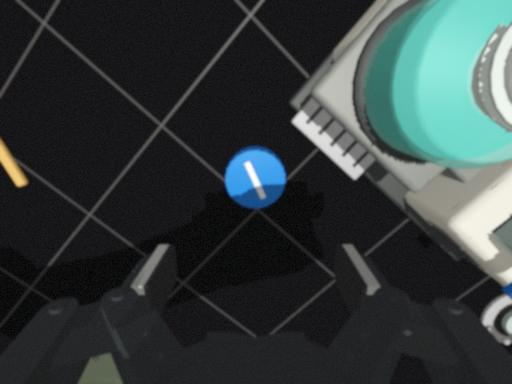

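```bash
python3 - <<'E'
from h import *
c=load('l0'); P=pts(c);H=hsv(c); print(st())
m=(H[...,0]>95)&(H[...,0]<125)&(H[...,1]>110)&(H[...,2]>60)
print(m.sum()); vs,us=np.nonzero(m)
if len(us): print(np.median(us),np.median(vs),np.nanmedian(P[vs,us],0),np.nanpercentile(P[vs,us],[5,95],axis=0))
E
```

```text
t 29.7 gap 85.4 pos [457.87 108.62 181.34] F [0.45 0.71 0.93]
2947
256.0 177.0 [461.28 110.85  32.26] [[428.64  78.07  -0.41]
 [489.15 138.85  33.7 ]]
```

Lid at (255,178); the failure was only a non-contiguous array. Rerunning.

```bash
python3 - <<'E'
from h import *
L=[]
for i,a in enumerate((-2.39,0.75)):
    movep((456,109,180),R(a)); wait(0.3); c=snap('wrist','l%d'%i); H=hsv(c); P=pts(c)
    m=((H[...,0]>95)&(H[...,0]<125)&(H[...,1]>110)&(H[...,2]>60)&(np.hypot(P[...,0]-456,P[...,1]-109)<60)&(P[...,2]>29)).astype(np.uint8)
    vs,us=np.nonzero(m); X=np.array([raycast(c,u,v,33)[:2] for u,v in zip(us,vs)]).astype(np.float32)
    e=cv2.minEnclosingCircle(X); h=cv2.convexHull(X)[:,0]; f=lambda p:np.hypot(h[:,0]-p[0],h[:,1]-p[1])-p[2]
    s=least_squares(f,[456,109,32],loss='soft_l1').x; print(len(us),e,s,np.median(P[vs,us,2])); L.append(s[:2])
p=np.mean(L,0); print('lid',p,st())
E
```

```text
2428 ((457.9146423339844, 109.54388427734375), 32.86516189575195) [457.84 109.75  32.48] 32.39876621821887
1992 ((456.07220458984375, 108.47023010253906), 32.88267135620117) [456.03 108.63  32.56] 32.582309749424496
lid [456.94 109.19] t 32.8 gap 85.4 pos [455.99 109.   179.95] F [-0.37  0.55  0.65]
```

View pics/l1.png

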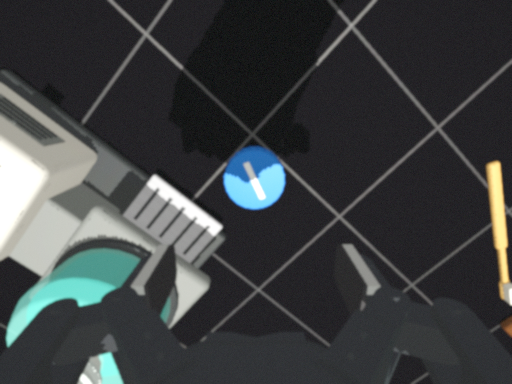

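```bash
python3 - <<'E'
from h import *
p=np.array((456.94,109.19)); a=0.75
movel((*p,15),frame=R(a),max_speed=120); print(st()); clamp(); wait(0.2); print('grip',st()); z=read_state()['eef_pos'][2]
movel((*p,25),max_speed=100); wait(.2); print(st())
c=snap('wrist','l2')
E
```

```text
t 34.4 gap 85.2 pos [457.2  109.31  15.47] F [ 0.18 -0.34 -0.1 ]
grip t 34.9 gap 64.1 pos [457.2  109.36  15.85] F [-3.   -0.6  20.04]
t 35.4 gap 63.5 pos [456.82 109.18  24.76] F [-0.2   0.16 -0.91]
```

View pics/l2.png

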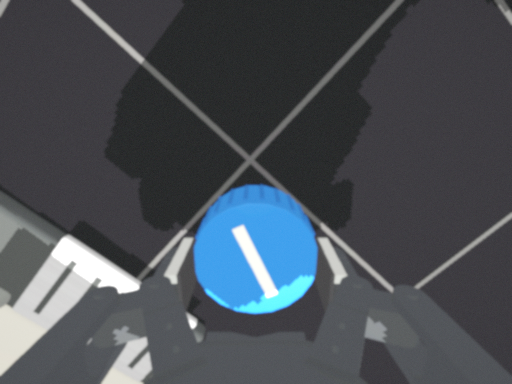

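```bash
cat >> h.py <<'E'
NK=np.array([616.8,76.3])
def tq(): s=read_state(); return 't %.1f q7 %.2f z %.2f xy %s F %s T %s'%(s['time'],s['qpos'][6],s['eef_pos'][2],np.array(s['eef_pos'][:2])-NK,np.array(s['ft_force']),np.array(s['torque']))
E
python3 - <<'E'
from h import *
a=.75
movel((456.9,109.2,270),max_speed=250); movep((*NK,260),R(a)); movel((*NK,222),max_speed=80); wait(.3); print(tq())
g=movel((*NK,202),max_speed=12,guard=4); print(g,tq()); wait(.3); print(tq())
E
```

```text
t 38.1 q7 2.36 z 222.28 xy [0.11 0.01] F [ 0.17 -0.87 -0.81] T [-0.07  0.01  0.03]
True t 39.4 q7 2.37 z 206.16 xy [-0.02 -0.05] F [-1.21 -0.45  6.63] T [0.04 0.36 0.08]
t 39.7 q7 2.37 z 206.16 xy [-0.04 -0.07] F [-0.27 -1.07  7.22] T [0.07 0.38 0.  ]
```

```bash
cat > screw.py <<'E'
from h import *
import sys
a=float(sys.argv[1]); z=float(sys.argv[2]); n=int(sys.argv[3]); st_=float(sys.argv[4]); sp=float(sys.argv[5]); tmax=float(sys.argv[6])
for i in range(n):
    a-=st_; z-=st_*3.342
    movel((*NK,z),frame=R(a),max_speed=sp); wait(.1); s=read_state()
    fz=s['ft_force'][2]
    print('a %.3f zc %.2f'%(a,z),tq())
    if abs(fz)>6: z+=np.clip(fz,-15,15)*0.02
    if abs(s['torque'][2])>tmax or abs(fz)>25: print('STOP'); break
E
python3 screw.py 0.75 206.3 5 0.2 2 0.2
```

```text
a 0.550 zc 205.63 t 40.1 q7 2.20 z 205.62 xy [0.05 0.11] F [-0.14  0.59  0.99] T [ 0.14 -0.05 -0.  ]
a 0.350 zc 204.96 t 40.6 q7 2.04 z 204.99 xy [0.01 0.03] F [ 0.21  0.84 -0.63] T [ 0.05 -0.12 -0.05]
a 0.150 zc 204.29 t 41.1 q7 1.87 z 204.36 xy [0.06 0.04] F [1.17 0.3  0.15] T [ 0.04 -0.11 -0.  ]
a -0.050 zc 203.63 t 41.5 q7 1.71 z 203.65 xy [0.05 0.02] F [0.46 0.66 0.77] T [ 0.03 -0.19 -0.01]
a -0.250 zc 202.96 t 42.0 q7 1.54 z 202.99 xy [ 0.07 -0.  ] F [ 0.15 -0.07 -0.14] T [ 0.03 -0.23 -0.01]
```

```bash
python3 screw.py -0.25 202.96 8 0.2 2 0.15
```

```text
a -0.450 zc 202.29 t 42.5 q7 1.38 z 202.33 xy [ 0.08 -0.01] F [0.62 0.44 0.99] T [ 0.02 -0.26 -0.05]
a -0.650 zc 201.62 t 43.0 q7 1.21 z 201.67 xy [ 0.07 -0.01] F [ 1.04 -0.28  1.03] T [-0.06 -0.31 -0.01]
a -0.850 zc 200.95 t 43.4 q7 1.05 z 200.98 xy [ 0.04 -0.08] F [ 1.6  -0.15  1.56] T [-0.11 -0.39 -0.02]
a -1.050 zc 200.29 t 43.9 q7 0.88 z 200.31 xy [ 0.04 -0.08] F [ 1.72 -1.12  1.63] T [-0.2  -0.35 -0.06]
a -1.250 zc 199.62 t 44.4 q7 0.72 z 199.62 xy [ 0.04 -0.05] F [ 1.56 -0.65  0.88] T [-0.21 -0.36 -0.  ]
a -1.450 zc 198.95 t 44.9 q7 0.55 z 198.99 xy [ 0.03 -0.07] F [ 1.51 -1.14  2.2 ] T [-0.33 -0.42 -0.01]
a -1.650 zc 198.28 t 45.3 q7 0.39 z 198.30 xy [-0.01 -0.08] F [ 1.28 -0.77  2.33] T [-0.29 -0.27 -0.04]
a -1.850 zc 197.61 t 45.8 q7 0.22 z 197.62 xy [-0.05 -0.02] F [-0.01 -0.9   3.89] T [-0.31 -0.18 -0.01]
```

```bash
sed -i 's/wait(.1); s=read_state()/wait(.25); s=read_state(); ss=[]\n    for _ in range(6): wait(.02); ss.append(read_state()["torque"][2])\n    s["torque"]=[0,0,float(np.mean(ss))]; print("Tz mean %.3f"%np.mean(ss),end=" ")/' screw.py
python3 screw.py -1.85 197.68 6 0.1 0.7 0.12
```

```text
Tz mean -0.041 a -1.950 zc 197.35 t 46.4 q7 0.13 z 197.30 xy [-0.11  0.02] F [-1.24 -1.49  1.58] T [-0.23  0.28 -0.06]
Tz mean -0.018 a -2.050 zc 197.01 t 47.0 q7 0.05 z 196.98 xy [-0.03  0.03] F [-1.12 -0.26  1.78] T [-0.15  0.13  0.02]
Tz mean -0.023 a -2.150 zc 196.68 t 47.6 q7 -0.04 z 196.67 xy [-0.01 -0.  ] F [ 0.1  -1.64 -0.81] T [-0.15  0.1  -0.03]
Tz mean 0.002 a -2.250 zc 196.34 t 48.2 q7 -0.12 z 196.36 xy [0.05 0.05] F [ 0.02 -0.13 -1.22] T [-0.03 -0.04  0.03]
Tz mean 0.020 a -2.350 zc 196.01 t 48.8 q7 -0.21 z 196.04 xy [ 0.03 -0.01] F [ 0.79 -0.57  0.4 ] T [-0.01 -0.04 -0.02]
Tz mean 0.026 a -2.450 zc 195.67 t 49.5 q7 -0.29 z 195.82 xy [ 0.12 -0.04] F [ 0.35 -0.14  3.46] T [ 0.02 -0.16  0.07]
```

```bash
python3 screw.py -2.45 195.67 5 0.08 0.6 0.2
```

```text
Tz mean -0.049 a -2.530 zc 195.40 t 50.0 q7 -0.36 z 195.62 xy [ 0.12 -0.  ] F [0.59 0.74 6.74] T [ 0.12 -0.06 -0.02]
Tz mean -0.065 a -2.610 zc 195.27 t 50.6 q7 -0.43 z 195.56 xy [ 0.16 -0.04] F [-0.13  0.07  7.51] T [ 0.08  0.01 -0.09]
Tz mean -0.079 a -2.690 zc 195.16 t 51.2 q7 -0.50 z 195.51 xy [ 0.18 -0.04] F [-0.33  1.03  8.03] T [ 0.14 -0.01 -0.03]
Tz mean -0.091 a -2.770 zc 195.03 t 51.9 q7 -0.58 z 195.44 xy [ 0.2  -0.06] F [-0.9   1.31  8.6 ] T [ 0.14  0.07 -0.05]
Tz mean -0.085 a -2.850 zc 194.93 t 52.5 q7 -0.65 z 195.39 xy [ 0.22 -0.08] F [ 0.33  1.22 10.46] T [ 0.14  0.05 -0.12]
```

```bash
python3 - <<'E'
from h import *
c=snap('wrist','s1'); print(read_state()['joint_efforts'],read_state()['finger_gap']); snap('scene','s1s')
b=load('s1s')['image']; cv2.imwrite('pics/s1sc.png',cv2.resize(b[170:290,180:330],None,fx=4,fy=4,interpolation=cv2.INTER_CUBIC))
E
```

```text
[  0.41 -88.51  33.36 -20.22   0.16  -0.18   0.08] 63.52241422182464
```

View pics/s1.png

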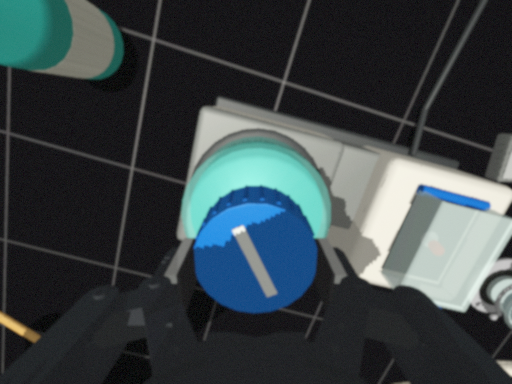

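View pics/s1sc.png

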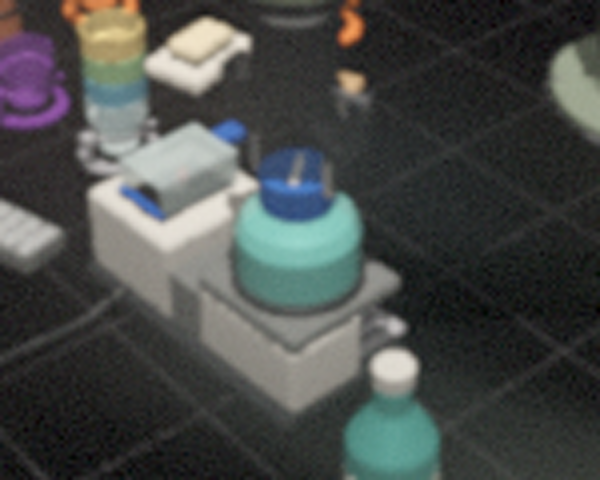

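The stripe hasn't slipped in the grip, so the lid turns with the tool. Fz matches pressing on the seal while the thread lash is taken up. I'll carry on in tiny steps with z as an independent squeeze gauge (touch ≈195.95).

```bash
cat > snug.py <<'E'
from h import *
import sys
a,z,n,da,dz,tmax,zmin=map(float,sys.argv[1:8])
for i in range(int(n)):
    a-=da; z-=dz
    movel((*NK,z),frame=R(a),max_speed=0.5); wait(.25)
    T=[];F=[];Z=[]
    for _ in range(8):
        wait(.02); s=read_state(); T.append(s['torque']);F.append(s['ft_force']);Z.append(s['eef_pos'][2])
    T=np.mean(T,0);F=np.mean(F,0);Z=np.mean(Z); j=np.array(s['joint_efforts'])
    print('t %.1f a %.3f zc %.2f z %.2f F %s T %s j7 %.2f q7 %.2f'%(s['time'],a,z,Z,F,T,j[6],s['qpos'][6]))
    if abs(T[2])>tmax or Z<zmin or F[2]>22: print('STOP'); break
E
python3 snug.py -2.85 194.93 4 0.05 0.05 0.3 194.6
```

```text
t 53.2 a -2.900 zc 194.88 z 195.37 F [-0.22  0.59  9.56] T [ 0.1   0.05 -0.09] j7 0.09 q7 -0.69
t 53.8 a -2.950 zc 194.83 z 195.29 F [-0.32  0.02  9.35] T [-0.02  0.09 -0.12] j7 0.11 q7 -0.74
t 54.5 a -3.000 zc 194.78 z 195.16 F [-1.18 -0.42  8.82] T [-0.16  0.18 -0.14] j7 0.14 q7 -0.79
t 55.1 a -3.050 zc 194.73 z 195.03 F [-0.96 -0.57  7.3 ] T [-0.25  0.24 -0.13] j7 0.14 q7 -0.83
```

```bash
python3 snug.py -3.05 194.73 3 0.05 0.14 0.35 194.6
```

```text
t 55.7 a -3.100 zc 194.59 z 194.89 F [-1.57 -0.64  7.74] T [-0.29  0.3  -0.13] j7 0.13 q7 -0.88
t 56.4 a -3.150 zc 194.45 z 194.73 F [-1.54 -0.36  8.12] T [-0.28  0.34 -0.13] j7 0.13 q7 -0.93
t 57.0 a -3.200 zc 194.31 z 194.57 F [-1.56 -0.64  7.53] T [-0.26  0.35 -0.11] j7 0.11 q7 -0.97
STOP
```

```bash
python3 - <<'E'
from h import *
snap('wrist','s2')
E
python3 snug.py -3.2 194.31 2 0.05 0.16 0.4 194.2
```

```text
t 57.7 a -3.250 zc 194.15 z 194.40 F [-1.41 -0.63  7.73] T [-0.23  0.35 -0.11] j7 0.11 q7 -1.02
t 58.3 a -3.300 zc 193.99 z 194.25 F [-1.46 -1.03  7.24] T [-0.22  0.36 -0.1 ] j7 0.09 q7 -1.07
```

View pics/s2.png

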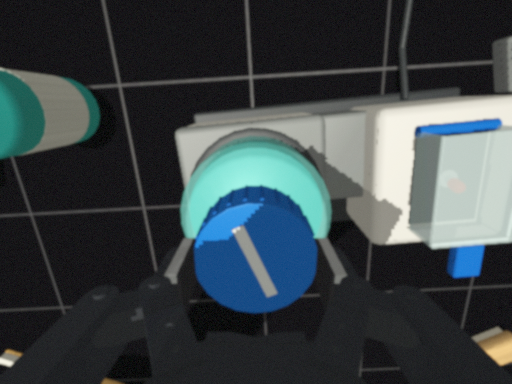

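Testing which flank carries the load: ease the z command up in small steps without rotating.

```bash
python3 snug.py -3.3 193.99 6 0 -0.13 0.6 190
```

```text
t 58.9 a -3.300 zc 194.12 z 194.26 F [-1.13 -0.76  6.31] T [-0.29  0.28 -0.08] j7 0.06 q7 -1.07
t 59.6 a -3.300 zc 194.25 z 194.27 F [-1.41 -3.75  4.85] T [-0.97  0.36  0.06] j7 -0.04 q7 -1.07
t 60.2 a -3.300 zc 194.38 z 194.29 F [-1.47 -4.91  3.32] T [-1.2   0.31  0.05] j7 -0.04 q7 -1.07
t 60.8 a -3.300 zc 194.51 z 194.31 F [-1.02 -5.25  1.29] T [-1.23  0.2   0.01] j7 -0.04 q7 -1.07
t 61.5 a -3.300 zc 194.64 z 194.32 F [-0.21 -5.45 -0.42] T [-1.28  0.07  0.03] j7 -0.04 q7 -1.07
t 62.1 a -3.300 zc 194.77 z 194.34 F [ 0.49 -5.71 -2.35] T [-1.32 -0.07  0.04] j7 -0.04 q7 -1.07
```

```bash
python3 snug.py -3.3 194.60 2 0.04 0.134 0.6 193.9
```

```text
t 62.7 a -3.340 zc 194.47 z 194.20 F [-0.62 -5.1  -1.13] T [-1.23  0.08  0.05] j7 -0.05 q7 -1.11
t 63.4 a -3.380 zc 194.33 z 194.10 F [ 0.15 -4.9  -4.31] T [-1.19 -0.01  0.17] j7 -0.16 q7 -1.15
```

```bash
python3 snug.py -3.38 194.28 1 0.04 0.13 0.6 193.7
```

```text
t 64.0 a -3.420 zc 194.15 z 194.00 F [-0.13 -4.17 -6.12] T [-0.97  0.06  0.28] j7 -0.25 q7 -1.19
```

```bash
python3 snug.py -3.42 194.10 1 0.04 0.16 0.6 193.7
```

```text
t 64.6 a -3.460 zc 193.94 z 193.88 F [-0.98 -1.84 -5.98] T [-0.54  0.22  0.28] j7 -0.27 q7 -1.22
```

Torque 0.28 N m, height-based squeeze estimate 1–2 mm: snug. Release, then check lid height from the same camera pose used for the seal.

```bash
python3 - <<'E'
from h import *
open_gripper(); wait(.4); print(tq()); movel((*NK,310),frame=R(-2.9),max_speed=150)
for i,a in enumerate((-2.39,0.75)):
    movep((613,76,310),R(a)); wait(.3); c=snap('wrist','r%d'%i); P=pts(c); H=hsv(c)
    m=(np.hypot(P[...,0]-616.8,P[...,1]-76.3)<36)&(P[...,2]>190)
    q=P[m]; X=q[:,:2].astype(np.float32).copy(); e=cv2.minEnclosingCircle(X); 
    qi=q[np.hypot(q[:,0]-616.8,q[:,1]-76.3)<27]; A_=np.c_[qi[:,:2]-NK,np.ones(len(qi))]; co=np.linalg.lstsq(A_,qi[:,2],rcond=None)[0]
    print(e,len(q),'top z med %.2f mean %.2f'%(np.median(qi[:,2]),qi[:,2].mean()),'plane',np.round(co,4))
    d=load('n%d'%(1-i)); Pd=pts(d); Hd=hsv(d); mo=(((Hd[...,0]<16)|(Hd[...,0]>174))&(Hd[...,1]>130)&(Hd[...,2]>90)&(np.hypot(Pd[...,0]-616,Pd[...,1]-76)<22))
    print('seal z',np.nanmedian(Pd[mo][:,2]),np.nanmean(Pd[mo][:,2]), mo.sum())
print(st())
E
```

```text
t 65.4 q7 -1.22 z 193.95 xy [0.02 0.01] F [-0.53 -0.08  0.19] T [-0.03 -0.04 -0.04]
((618.348876953125, 77.18701934814453), 35.83822250366211) 16741 top z med 391.85 mean 351.93 plane [  3.45   3.44 311.99]
seal z 200.29649202293226 200.3200810749655 687
((615.5525512695312, 74.39189147949219), 35.40393829345703) 15460 top z med 390.33 mean 343.29 plane [ -4.32  -3.47 282.15]
seal z 200.5037940836705 200.54278534063968 671
t 69.9 gap 85.2 pos [613.    76.01 309.96] F [-0.39 -0.28  1.14]
```

View pics/r0.png

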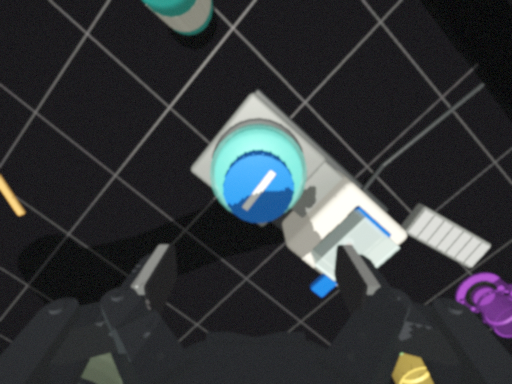

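The gripper's points polluted that fit, so I'm redoing it with a z cap. The lid looks centred at (260,187).

```bash
python3 - <<'E'
from h import *
for i in (0,1):
    c=load('r%d'%i); P=pts(c)
    m=(np.hypot(P[...,0]-616.8,P[...,1]-76.3)<27)&(P[...,2]>200)&(P[...,2]<225); qi=P[m]
    co=np.linalg.lstsq(np.c_[qi[:,:2]-NK,np.ones(len(qi))],qi[:,2],rcond=None)[0]
    m=(np.hypot(P[...,0]-616.8,P[...,1]-76.3)<45)&(P[...,2]>205)&(P[...,2]<225); X=P[m][:,:2].astype(np.float32).copy()
    # lid on table measured in l0,l1 relative
    print(len(qi),'med %.2f'%np.median(qi[:,2]),np.round(co,4),cv2.minEnclosingCircle(X))
E
```

```text
2555 med 210.14 [  0.     0.   210.15] ((617.942138671875, 77.33099365234375), 33.510250091552734)
2515 med 210.34 [  0.     0.   210.37] ((615.9744262695312, 76.20454406738281), 33.600643157958984)
```

The lid top is 9.83 mm above the seal top (12 mm at first touch), so the squeeze is about 2.1 mm, matching the tool-z estimate. The lid is level and centred. Now the flap.

```bash
python3 - <<'E'
from h import *
movep((560,-90,290),R(0)); wait(.3); c=snap('wrist','f0'); P=pts(c); H=hsv(c)
m=((H[...,0]>100)&(H[...,0]<128)&(H[...,1]>120)&(H[...,2]>50)).astype(np.uint8)
n,lab,stt,cen=cv2.connectedComponentsWithStats(m)
for i in range(1,n):
    if stt[i,4]>25: q=P[lab==i]; print(stt[i],cen[i],np.nanmedian(q,0),'5%',np.nanpercentile(q,[4,96],axis=0).round(1).tolist(),
        'rc', raycast(c,*cen[i],140))
print(st())
E
```

```text
[240 168  20  26 456] [248.63 180.5 ] [561.92 -95.64 139.43] 5% [[548.4, -105.4, 138.2], [574.6, -86.7, 140.6]] rc [561.27 -95.97 140.  ]
[ 386  215   86   77 4564] [427.78 252.3 ] [610.84  68.77 210.08] 5% [[584.9, 44.7, 1.2], [768.5, 191.1, 211.4]] rc [650.86 118.77 140.  ]
t 71.0 gap 85.4 pos [560.15 -89.55 289.93] F [-0.33 -0.11 -0.58]
```

View pics/f0.png

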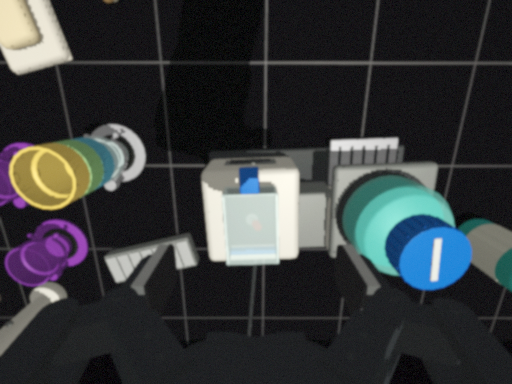

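```bash
python3 - <<'E'
from h import *
c=load('f0'); P=pts(c)
m=(P[...,2]>95)&(P[...,2]<104)&(P[...,1]<-15)&(P[...,1]>-180)&(P[...,0]>500)&(P[...,0]<720)
q=P[m]; print(len(q),np.percentile(q,[1,99],axis=0)); r=cv2.minAreaRect(q[:,:2].astype(np.float32).copy()); print(r)
m=(P[...,2]>110)&(P[...,2]<150)&(P[...,1]<-15)&(P[...,1]>-180)&(P[...,0]>500)&(P[...,0]<720); q=P[m]; print('hood',len(q),np.percentile(q,[1,50,99],axis=0),cv2.minAreaRect(q[:,:2].astype(np.float32).copy()))
for x in range(540,680,8):
    s=q[np.abs(q[:,0]-x)<4]
    if len(s): print(x,len(s),np.percentile(s[:,1],[2,50,98]),np.percentile(s[:,2],[5,50,95]))
E
```

```text
3862 [[ 559.13 -153.75   95.55]
 [ 682.78  -32.79  100.92]]
((622.0279541015625, -93.1221923828125), (126.44111633300781, 122.20048522949219), 2.1882431507110596)
hood 4599 [[ 547.74 -124.95  115.32]
 [ 609.05  -93.75  139.36]
 [ 665.16  -62.33  140.89]] ((606.785888671875, -93.85986328125), (120.50509643554688, 63.923736572265625), 2.1112143993377686)
548 124 [-106.43  -95.49  -85.68] [132.97 139.   140.42]
556 142 [-106.56  -95.56  -85.66] [138.02 139.35 140.55]
564 133 [-105.55  -94.52  -84.51] [138.37 139.44 140.4 ]
572 186 [-105.67  -90.07  -63.99] [116.07 138.96 140.46]
580 558 [-125.43  -96.81  -64.26] [114.59 138.75 140.43]
588 387 [-125.22  -94.64  -63.98] [138.28 139.4  140.42]
596 363 [-124.42  -94.67  -63.75] [138.28 139.5  140.56]
604 360 [-124.63  -93.57  -63.6 ] [138.37 139.31 140.51]
612 332 [-123.87  -93.6   -63.4 ] [138.18 139.4  140.55]
620 354 [-124.02  -93.65  -63.27] [138.33 139.44 140.47]
628 328 [-123.26  -91.34  -62.52] [138.29 139.37 140.46]
636 328 [-123.41  -93.71  -62.81] [138.32 139.48 140.46]
644 309 [-122.5   -92.57  -62.69] [138.44 139.43 140.52]
652 313 [-122.74  -91.4   -61.6 ] [138.4  139.47 140.53]
660 291 [-122.02  -92.62  -62.23] [138.33 139.5  140.57]
668 91 [-123.09  -98.75  -64.14] [138.26 139.28 140.13]
```

Lip centre (561.5, -95.8, 135), yaw 0.037, hinge ≈ (667.4, -91.9, 102); the pivot comes out at mid-deck, which is consistent. Pinching the lip.

```bash
cat >> h.py <<'E'
YW=0.037; EX=np.array([np.cos(YW),np.sin(YW),0]); EY=np.array([-np.sin(YW),np.cos(YW),0])
LIP=np.array([561.5,-95.8,134.8]); HG=LIP+106*EX-np.array([0,0,33.]); PH0=0.302
def lip(th): return HG+111*(-np.cos(PH0+th)*EX+np.sin(PH0+th)*np.array([0,0,1.]))
OFF=-4*EX+np.array([0,0,-7.])
def fl(th): return lip(th)+OFF
E
python3 - <<'E'
from h import *
p=fl(0); print(HG,p); movep(p+[0,0,60],R(YW)); movel(p,max_speed=100); wait(.2); print(st()); clamp(); wait(.2); print(st()); snap('wrist','f1')
movel(fl(.12),max_speed=40); wait(.2); print(st()); movel(fl(.24),max_speed=40); wait(.2); print(st())
snap('wrist','f2')
E
```

```text
[667.43 -91.88 101.8 ] [557.53 -95.95 127.81]
t 72.4 gap 85.5 pos [557.81 -95.94 128.37] F [ 0.47  0.16 -0.21]
t 73.2 gap 20.3 pos [557.49 -96.58 128.02] F [-1.79 -4.01  6.11]
t 74.0 gap 20.3 pos [562.56 -96.31 140.23] F [ 2.9  -5.72 -4.21]
t 74.7 gap 20.1 pos [569.   -96.08 152.01] F [ 5.51 -6.41 -6.63]
```

View pics/f2.png

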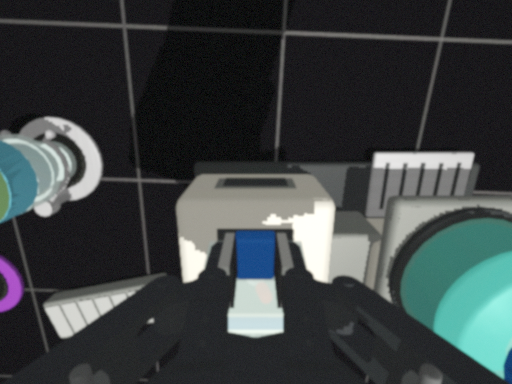

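The flap is lifting with the lip pinched. Continuing the arc.

```bash
python3 - <<'E'
from h import *
for th in np.arange(.4,1.61,.15):
    movel(fl(th),max_speed=70); s=read_state(); print('%.2f'%th,np.array(s['eef_pos'])-fl(th),np.array(s['ft_force']),s['finger_gap'])
    if np.linalg.norm(s['ft_force'])>25: print('STOP'); break
snap('wrist','f3'); snap('scene','f3s'); b=load('f3s')['image']; cv2.imwrite('pics/f3sc.png',cv2.resize(b[150:270,180:330],None,fx=4,fy=4))
print(st())
E
```

```text
0.40 [ 0.61 -0.49  0.02] [ 5.93 -6.2  -6.61] 20.246814498665746
0.55 [ 0.1  -0.52 -0.26] [ 3.13 -5.22 -7.42] 19.916117360827347
0.70 [-0.13 -0.56 -0.38] [ 1.91 -5.1  -7.51] 19.82441603561044
0.85 [-0.32 -0.58 -0.42] [ 0.48 -4.89 -4.86] 19.729886451245847
1.00 [ 0.07 -0.53 -0.76] [  3.86  -5.28 -11.27] 19.027052158315772
1.15 [-0.01 -0.59 -0.3 ] [ 1.16 -4.86 -3.89] 18.528575610464074
1.30 [ 0.21 -0.53  0.01] [ 1.04 -3.92  0.19] 15.894701423571563
1.45 [ 1.08 -0.59  1.41] [-1.1  -3.54 13.01] 15.767405355786801
1.60 [-0.16  0.54 -0.31] [0.79 1.   0.05] -0.24466087382853927
t 78.3 gap -0.2 pos [699.12 -90.35 199.61] F [ 1.37 -0.35  0.68]
```

View pics/f3.png

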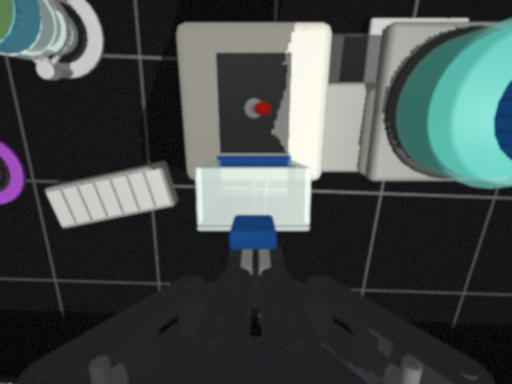

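View pics/f3sc.png

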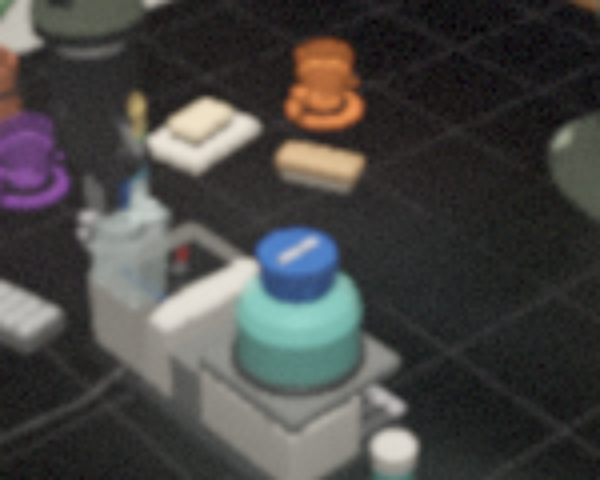

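The lip slipped out near the top. The flap stands about upright, and the red switch tip at (262,108) leans to +y (off). Measuring the flap angle.

```bash
python3 - <<'E'
from h import *
c=load('f3'); P=pts(c); H=hsv(c)
def blob(m,nm):
    n,lab,stt,cen=cv2.connectedComponentsWithStats(m.astype(np.uint8))
    for i in range(1,n):
        if stt[i,4]>40: q=P[lab==i]; print(nm,stt[i],cen[i],np.nanmedian(q,0),np.nanpercentile(q,[4,96],axis=0).round(1).tolist())
blob((H[...,0]>100)&(H[...,0]<128)&(H[...,1]>110)&(H[...,2]>40),'blue')
blob(((H[...,0]<8)|(H[...,0]>172))&(H[...,1]>130)&(H[...,2]>80),'red')
for th in (1.2,1.3,1.4,1.5,1.6,1.75): print(th,lip(th), 'tip',HG+126*np.array([0,0,0])+ (111+15)*(-np.cos(PH0+th)*EX+np.sin(PH0+th)*np.array([0,0,1.])))
E
```

```text
blue [495  82  17  77 884] [504.76 121.78] [624.84  45.32 184.27] [[608.4, 43.1, 179.7], [640.4, 53.7, 189.6]]
blue [218 156  72  10 635] [253.81 160.87] [666.34 -91.86 109.96] [[662.7, -119.1, 108.5], [670.4, -64.6, 111.4]]
blue [ 228  216   50   35 1512] [252.44 233.46] [677.25 -91.82 227.36] [[674.7, -101.8, 204.8], [692.1, -82.0, 229.3]]
red [254 101  17  15 185] [262.64 108.15] [622.89 -86.66 129.02] [[618.6, -92.2, 102.0], [627.2, -82.0, 131.5]]
1.2 [659.8  -92.16 212.54] tip [658.77 -92.2  227.5 ]
1.3 [670.89 -91.75 212.75] tip [671.36 -91.73 227.74]
1.4 [681.94 -91.34 211.85] tip [683.9  -91.27 226.72]
1.5 [692.85 -90.94 209.85] tip [696.28 -90.81 224.45]
1.6 [703.5  -90.54 206.77] tip [708.37 -90.36 220.95]
1.75 [718.77 -89.98 200.19] tip [725.71 -89.72 213.49]
```

Flap at ≈1.38 rad, past the required 1.15. Next I push the switch with shut fingers and the tool tilted away from the flap.

```bash
cat >> h.py <<'E'
def Rt(t,yaw=YW):
    # heading yaw, tool tilted so the fingers point forward by t
    ex=np.array([np.cos(yaw),np.sin(yaw),0]); z=np.sin(t)*ex-np.cos(t)*np.array([0,0,1.]); y=np.cos(t)*ex+np.sin(t)*np.array([0,0,1.])
    return np.stack([np.cross(y,z),y,z],1)
PV=HG-44*EX; PV[2]=102
E
python3 - <<'E'
from h import *
T=Rt(0.4); tgt=PV-2*EX+40*EY; tgt[2]=109; pre=tgt-110*T[:,2]
print(PV,tgt,pre,inverse_kinematics(pre,T),inverse_kinematics(tgt,T))
p=np.array(read_state()['eef_pos']); movel((p[0]+15,p[1],p[2]),max_speed=80); movel((p[0]+15,p[1],300),max_speed=200)
movel((560,-60,300),max_speed=250); movep(pre,T); clamp(); snap('wrist','k0'); 
g=movel(tgt,max_speed=60,guard=8); wait(.2); print(g,st()); snap('wrist','k1')
E
```

```text
[623.46 -93.51 102.  ] [619.98 -53.61 109.  ] [577.17 -55.19 210.32] [-0.38  0.35  0.48  2.1  -0.55  0.37  2.13] [-0.14  0.56  0.18  2.06 -0.72  0.17  2.29]
False t 83.3 gap -0.1 pos [620.03 -53.58 109.16] F [ 0.87 -0.04  0.02]
```

View pics/k1.png

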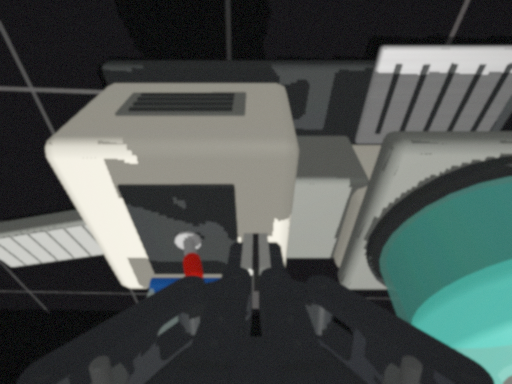

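The shut finger tips are beside the switch base (190,240). Pushing −y.

```bash
python3 - <<'E'
from h import *
def go(o,guard):
    t=PV-2*EX+o*EY; t[2]=109; g=movel(t,max_speed=15,guard=guard); wait(.2); s=read_state(); print(o,g,np.dot(np.array(s['eef_pos'])-PV,EY),st()); return g
for o in (24,16,11):
    if go(o,12): break
snap('wrist','k2')
E
```

```text
24 False 24.119057363806004 t 84.8 gap 0.1 pos [620.55 -69.48 108.99] F [-1.18  1.22  0.37]
16 False 15.916365392630755 t 85.7 gap -0.2 pos [620.89 -77.67 108.96] F [ 0.66 -0.32  0.18]
11 False 10.88572666020304 t 86.3 gap 0.1 pos [621.06 -82.7  109.01] F [-0.08 -0.89  1.  ]
```

View pics/k2.png

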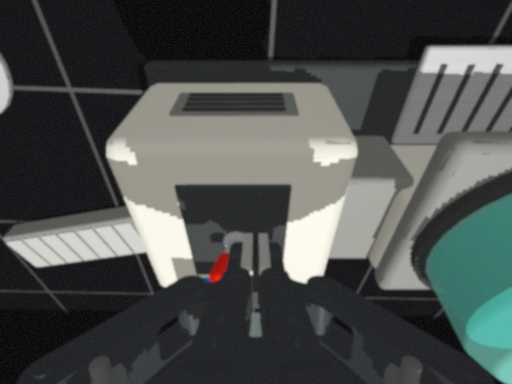

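The toggle (220,265) has moved and now leans towards −y. Continuing until the stop is felt.

```bash
python3 - <<'E'
from h import *
def go(o,guard):
    t=PV-2*EX+o*EY; t[2]=109; g=movel(t,max_speed=12,guard=guard); wait(.2); s=read_state(); print(o,g,np.dot(np.array(s['eef_pos'])-PV,EY),st()); return g
for o in (8,6,4,2,0):
    if go(o,9): break
snap('wrist','k3')
E
```

```text
8 True 10.138331116736603 t 86.9 gap 0.0 pos [620.98 -83.45 108.66] F [1.47 3.72 4.1 ]
```

View pics/k3.png

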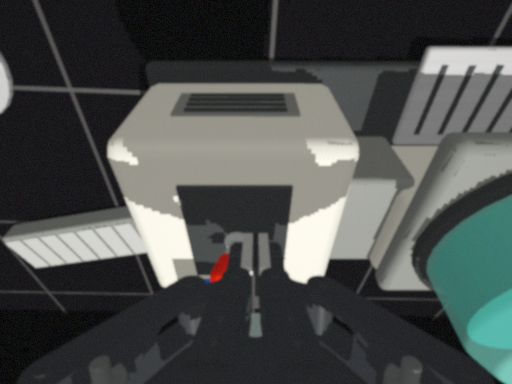

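```bash
python3 - <<'E'
from h import *
T=Rt(0.4); t=PV-2*EX+34*EY; t[2]=109; movel(t,max_speed=60); movel(t-60*T[:,2],max_speed=120); wait(.2); c=snap('wrist','k4'); P=pts(c); H=hsv(c)
m=((H[...,0]<8)|(H[...,0]>172))&(H[...,1]>130)&(H[...,2]>60)
q=P[m]; q=q[np.hypot(q[:,0]-623,q[:,1]+93)<40]; print(len(q)); d=(q-PV); print(np.c_[d@EX,d@EY,d[:,2]][::12])
cv2.imwrite('pics/k4c.png',cv2.resize(c['image'][160:330,120:320],None,fx=3.5,fy=3.5,interpolation=cv2.INTER_CUBIC))
E
```

```text
292
[[ -4.05  -8.08  12.66]
 [ -4.04  -4.1   13.74]
 [ -4.35  -9.03  16.14]
 [ -4.68  -8.78  17.51]
 [ -4.63  -9.38  18.5 ]
 [ -0.86  -1.25  14.91]
 [ -3.22  -2.85  18.21]
 [ -4.42  -5.4   20.37]
 [ -5.33  -7.96  22.22]
 [ -3.7  -11.98  21.69]
 [ -2.35  -3.4   20.46]
 [ -4.49  -6.42  23.44]
 [ -4.06 -10.8   24.03]
 [ -0.46  -2.83  20.74]
 [ -4.13  -6.22  25.1 ]
 [ -4.27 -10.41  26.19]
 [ 25.43  -8.68  -0.7 ]
 [ -3.41  -6.12  26.4 ]
 [ -3.47 -10.32  27.41]
 [ 29.98 -24.33  -1.32]
 [ -1.97  -5.48  27.06]
 [ -1.93  -7.54  27.98]
 [ -0.91  -9.13  28.05]
 [ -0.85  -8.26  28.96]
 [ 34.39 -15.05  -0.46]]
```

View pics/k4c.png

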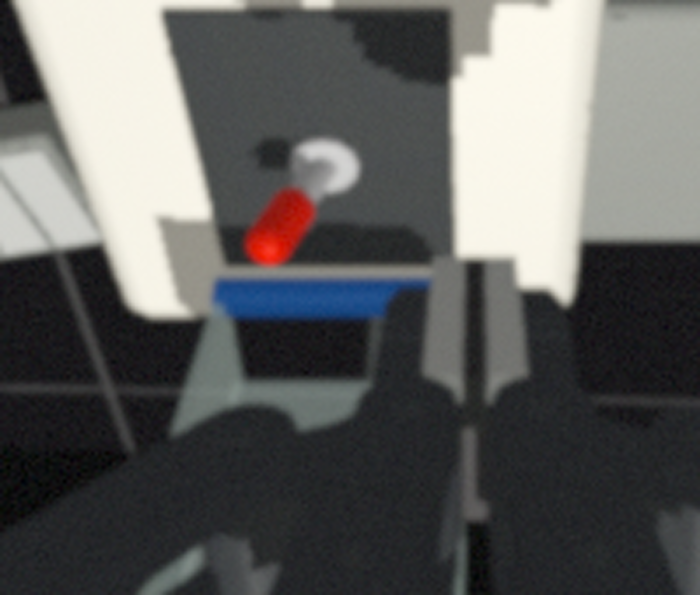

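```bash
python3 - <<'E'
from h import *
for f in ('f3','k1','k2','k4'):
    c=load(f); P=pts(c); H=hsv(c)
    m=((H[...,0]<8)|(H[...,0]>172))&(H[...,1]>130)&(H[...,2]>60)
    q=P[m]; d=q-PV; d=np.c_[d@EX,d@EY,d[:,2]]; d=d[(np.abs(d[:,0])<9)&(np.abs(d[:,1])<20)&(d[:,2]>8)]
    print(f,len(d))
    for z in range(10,32,3):
        s=d[(d[:,2]>=z)&(d[:,2]<z+3)]
        if len(s)>4: print('  z%d n%d y %s'%(z,len(s),np.percentile(s[:,1],[5,50,95])))
E
```

```text
f3 173
  z16 n9 y [0.55 1.02 1.79]
  z19 n11 y [1.77 1.78 4.09]
  z22 n19 y [ 2.5   3.25 10.88]
  z25 n68 y [ 3.95  7.61 12.09]
  z28 n65 y [ 4.67  7.6  10.55]
k1 365
  z10 n5 y [2.9  5.34 7.35]
  z13 n63 y [0.65 4.91 8.62]
  z16 n81 y [1.45 6.03 9.73]
  z19 n82 y [ 1.59  6.2  10.59]
  z22 n92 y [ 2.73  7.23 11.24]
  z25 n42 y [ 4.31  8.1  11.52]
k2 314
  z10 n7 y [-8.01 -6.37 -4.92]
  z13 n36 y [-9.14 -6.68 -4.15]
  z16 n55 y [-10.65  -6.98  -4.46]
  z19 n65 y [-11.51  -7.77  -4.75]
  z22 n68 y [-12.6   -8.68  -5.68]
  z25 n81 y [-12.86 -10.03  -6.96]
k4 261
  z13 n30 y [-8.52 -4.3  -1.44]
  z16 n44 y [-9.33 -4.44 -1.73]
  z19 n44 y [-10.59  -6.    -2.87]
  z22 n54 y [-12.35  -7.09  -3.9 ]
  z25 n72 y [-12.41  -8.3   -5.47]
  z28 n16 y [-11.42  -9.07  -7.34]
```

The switch swung from +7.9 to −8.9 mm at its tip, so it is fully on. Now I lower the flap, pushing the back of the lip with shut fingers from behind.

```bash
cat >> h.py <<'E'
def pb(th):
    return lip(th)+5*(np.sin(th)*EX+np.array([0,0,np.cos(th)]))+11*np.sin(th)*EX-np.array([0,0,5*np.sin(th)])
E
python3 - <<'E'
from h import *
T=Rt(0.4); p=np.array(read_state()['eef_pos']); movel(p-60*T[:,2],max_speed=150); p=np.array(read_state()['eef_pos'])
movep((p[0]-10,p[1],300),R(YW)); 
s=pb(1.7)+8*EX; print(s); movel((*s[:2],300),max_speed=250); movel(s,max_speed=120,guard=8); print(st())
for th in np.arange(1.6,0.65,-.15):
    g=movel(pb(th),max_speed=70,guard=10); s=read_state(); print('%.2f'%th,g,np.array(s['eef_pos'])-pb(th),np.array(s['ft_force']))
    if g: break
snap('wrist','d0')
E
```

```text
[737.64 -89.28 197.04]
t 91.5 gap 0.1 pos [737.97 -89.38 197.93] F [0.66 0.1  0.35]
1.60 False [0.3  0.18 0.67] [ 0.32  0.67 -1.26]
1.45 False [0.28 0.17 0.22] [-0.1  -0.79 -0.24]
1.30 False [0.23 0.17 0.11] [ 0.72 -0.57  0.22]
1.15 False [0.24 0.14 0.12] [0.1  0.11 0.43]
1.00 False [0.28 0.14 0.12] [0.07 0.76 0.12]
0.85 False [0.31 0.13 0.16] [ 0.2  -0.75 -0.03]
0.70 False [0.28 0.11 0.19] [ 0.36 -0.25  0.65]
```

View pics/d0.png

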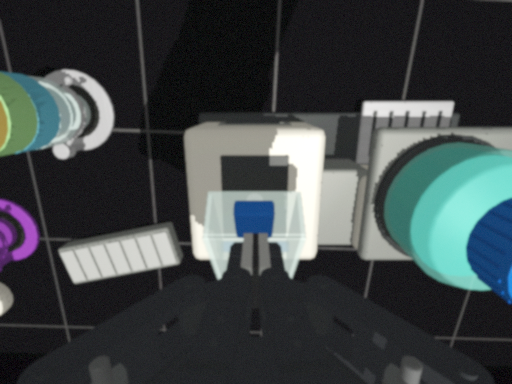

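The flap is coming down, with the lip at (254,218) just ahead of the fingers. Finishing the push.

```bash
python3 - <<'E'
from h import *
for th in (.55,.4,.28,.16,.08):
    g=movel(pb(th),max_speed=60,guard=10); s=read_state(); print('%.2f'%th,g,np.array(s['eef_pos'])-pb(th),np.array(s['ft_force']))
    if g: break
wait(.2); g=movel(pb(0)-np.array([0,0,4.]),max_speed=15,guard=5); print(g,st(),pb(0))
wait(.3); movel(pb(0)+np.array([0,0,100.]),max_speed=150); movep((500,-90,300),R(0)); wait(.3); c=snap('wrist','d1'); P=pts(c); H=hsv(c)
m=((H[...,0]>100)&(H[...,0]<128)&(H[...,1]>120)&(H[...,2]>50)); q=P[m]; q=q[np.hypot(q[:,0]-561,q[:,1]+96)<25]; print(len(q),np.median(q,0))
m=((H[...,0]<10)|(H[...,0]>172))&(H[...,1]>60)&(np.hypot(P[...,0]-623,P[...,1]+93)<40); vs,us=np.nonzero(m); print(len(us)); 
if len(us): print(us.mean(),vs.mean(),raycast(c,us.mean(),vs.mean(),125))
cv2.imwrite('pics/d1c.png',cv2.resize(c['image'][140:300,170:350],None,fx=3.5,fy=3.5,interpolation=cv2.INTER_CUBIC)); print(st())
E
```

```text
0.55 False [0.06 0.07 0.09] [1.14 0.34 0.42]
0.40 False [-0.2   0.02 -0.06] [-0.68 -0.92  0.38]
0.28 False [-0.29  0.03 -0.2 ] [-0.21  0.36  0.27]
0.16 False [-0.28 -0.02 -0.2 ] [ 0.63 -0.33  0.36]
0.08 False [-0.36 -0.01 -0.3 ] [ 1.16 -0.72  0.65]
True t 97.2 gap 0.1 pos [563.03 -95.79 139.76] F [-1.45  1.61 12.17] [561.52 -95.8  139.81]
314 [558.02 -95.94 139.21]
0
t 99.1 gap -0.3 pos [500.07 -90.15 299.42] F [-0.14  0.19 -0.  ]
```

View pics/d1.png

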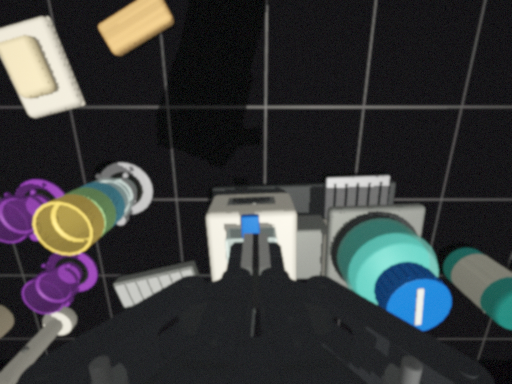

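View pics/d1c.png

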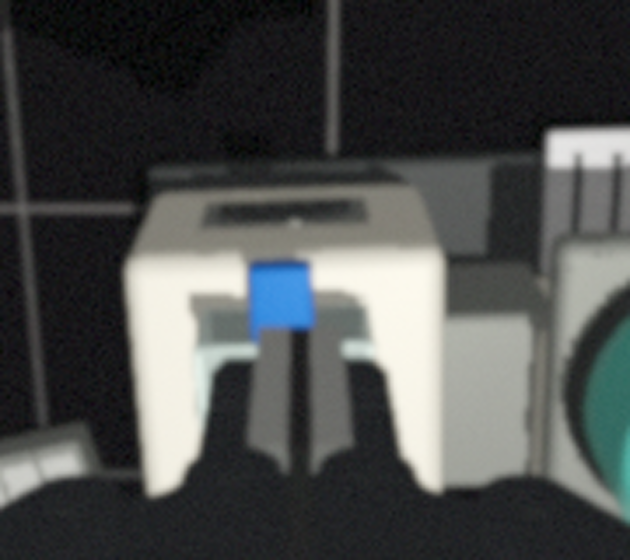

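The flap is down: lip top at 139.2, against 139.4 originally. One last look at the switch through the hood, the stack and the lid from a clear pose.

```bash
python3 - <<'E'
from h import *
open_gripper(); movep((560,-90,310),R(0)); wait(.4); c=snap('wrist','e0'); P=pts(c)
cv2.imwrite('pics/e0c.png',cv2.resize(c['image'][150:290,190:310],None,fx=4,fy=4,interpolation=cv2.INTER_CUBIC))
d=load('f0'); cv2.imwrite('pics/f0c.png',cv2.resize(d['image'][150:290,190:310],None,fx=4,fy=4,interpolation=cv2.INTER_CUBIC))
m=(np.hypot(P[...,0]-616.8,P[...,1]-76.3)<25)&(P[...,2]>200)&(P[...,2]<225); print('lid top',np.median(P[m][:,2]))
t=snap('top','e0t'); P=pts(t)
m=(np.hypot(P[...,0]-553,P[...,1]+305)<45)&(P[...,2]>152)&(P[...,2]<175); q=P[m]; print('stack rim',len(q),q[:,2].mean(),cv2.minEnclosingCircle(q[:,:2].astype(np.float32).copy()))
print(st())
E
```

```text
lid top 210.59502737525568
stack rim 91 159.683483595145 ((554.0137939453125, -304.19915771484375), 32.8228759765625)
t 100.7 gap 85.3 pos [559.89 -89.89 310.14] F [-0.55 -0.44 -0.33]
```

View pics/e0c.png

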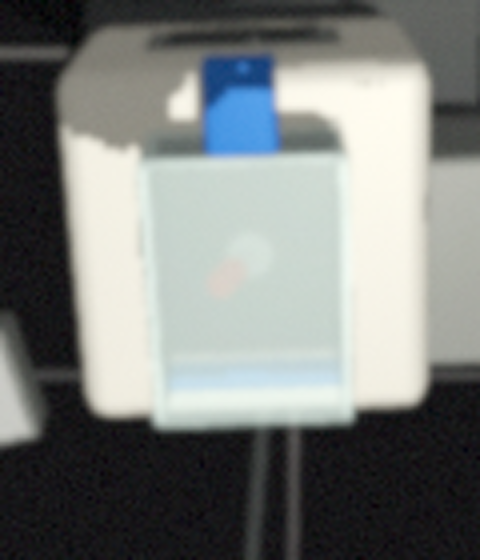

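View pics/f0c.png

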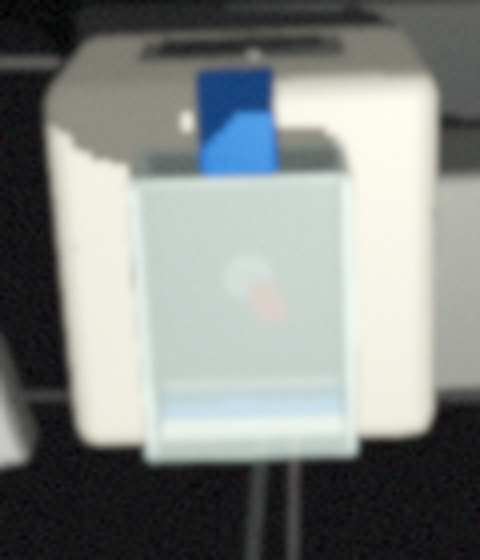

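View pics/e0t.png

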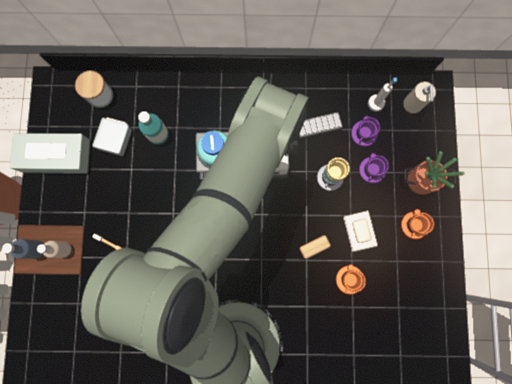

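The switch now leans to the opposite side under the closed flap, the stack is upright, the lid is in place and the other objects haven't moved. Handing in.

```bash
python3 - <<'E'
from h import *
print(finish_job())
E
```

```text
the job is handed in; nothing more can be done
None
```

The job is handed in, at about 101 s on the robot's clock; the hand-in call reported no verdict. In order, I:
- nested the blue, green and yellow cups on the beaker in the chrome clip;
- screwed the lid on in one grip and released it;
- lifted the flap, switched the pump on, and pushed the flap shut.

**Last checks**
- **Cups:** the top cup's rim is about 1 mm off the beaker's axis, at a height that fits three fully nested cups.
- **Lid:** it is level and centred to about 1 mm. The lid top measured 9.8 mm above where the seal's top was, giving a squeeze of about 2.1 mm. The tool height gave the same figure.
- **Switch:** seen through the closed flap, it leans fully to the other side. Its tip swung about 17 mm.
- **Flap:** the lip is back at its original height, 139.2 mm against 139.4 mm.
- **Other things on the ledge:** they look unmoved in the top view.

**What disagreed or went wrong**
- **Squeeze:** the screwing torque was only about 0.28 N m, which points to nearer 1 mm. Both figures lie inside the 0.8 to 2.7 mm snug range.
- **Lip grip:** the lip slipped out of the fingers at about 1.38 rad while lifting. That was already above the required 1.15 rad, so I lowered the flap by pushing the lip from behind.

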